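Gauge a soft clay disc with the slanted ratchet knob

TASK

A soft clay test disc lies balanced on the blade of a palette knife: carry it on the knife, level and without the gripper touching the clay, to the thickness gauge, and set it centred on the forked anvil by lowering the blade into the slot and drawing it out. Lay the knife back level on its brick. Then turn the gauge's slanted ratchet knob clockwise until the plunger presses the disc and the knob slips, let it slip a good eighth of a turn, and leave the disc clamped; leave the lamp bowls, jar and wooden block alone.

Things in the scene. Friction and masses are not known exactly. Their poses are not given: they have to be found in the camera images.
- gauge: Grey thickness gauge, fixed. Origin: on the bench directly below the plunger axis. z up; +x points from the anvil to the column at the back (x 60 to 90 mm, 24 wide, 158 tall); y runs along the anvil's slot. Base plate x -50 to 100, y -50 to 50 mm, 16 thick. The overhanging arm (y -18 to 18) runs from the column to x -25, underside 122 mm and top 156 mm above the bench.
- anvil_top (a point): Where the disc's underside centre belongs: on the plunger axis, level with the ledge tops, 60 mm above the bench; axes as the gauge. The forked anvil is two steel ledges, x -34 to -16 and 16 to 34 mm, 60 long in y; the slot between them is 32 wide, open above and at both y ends, its floor 16 mm above the bench.
- plunger: Steel plunger moving straight down, in a 22 mm bush that ends 111 mm above the bench. Origin: centre of its foot's flat underside (18 mm wide). At the start the foot hangs 22 to 26 mm above the ledges, so 14 to 18 mm above an 8 mm disc on them. The knob lowers it 6 mm per radian; it stays where left.
- knob_grip (a point): Middle of the knob, on its axis, about 197 mm above the bench. Round knurled steel knob, 34 mm diameter, 24 long (12 either way), on a 20 mm thick dark collar; the 34 mm wide boss face is 30 mm below this point along the axis. Own z is the axis, pointing up and out: it leans 35 degrees from vertical towards the gauge's -x side. x, y turn with the knob.
- screw (a joint): Angle of the collar and screw under the knob (rad), growing clockwise seen from the knob's outer end; starts between 0 and 0.6. Clockwise lowers the plunger 6 mm per radian (2.2 to 3.0 rad to reach the disc). Turning takes 0.05 N m; it stays when released, and stops when the plunger presses the disc.
- ratchet (a joint): Angle by which the knob has slipped on its screw (rad), 0 at the start. It grows, smoothly at a steady 0.11 N m, only while the knob is turned clockwise and the screw is stopped by the clamped disc (plunger then presses about 10 N). It does not slip the other way.
- knife: Palette knife, 255 mm long, flat underside, 120 g, loose, lying across the brick. Origin: on its underside, over the brick's middle. Own +x points to the blade tip. Pale wooden handle x -130 to -10 mm, 20 wide, 16 tall, its rear overhanging the brick; steel blade x -10 to 125 mm, 22 wide, 3 thick. Weight centre with the disc about x = +13 mm.
- knife_grip (a point): Middle of the free rear part of the handle: x = -85 mm, 8 mm above the knife's underside; 40 mm behind the brick's face. About 50 mm above the bench at the start. Axes as the knife.
- disc: Round flat soft clay disc, terracotta colour, 50 mm diameter, 8 thick, about 30 g, loose on the blade near x = 95 mm of the knife, 14 mm overhanging each side. Origin: centre of its underside.
- brick: Brick, fixed, 42 mm tall, 90 mm along the knife and 110 mm across. Origin: underside centre.
- brick_top (a point): Centre of the brick's top face, 42 mm above the bench; the knife's origin starts within 20 mm of it.
- lamp_a: Bystander: small terracotta oil lamp bowl, loose; 62 mm wide, 26 tall. Origin: underside centre.
- lamp_b: Bystander: small terracotta oil lamp bowl, loose; 62 mm wide, 26 tall. Origin: underside centre.
- jar: Bystander: white lidded jar, loose; 60 mm wide, 75 tall. Origin: underside centre.
- loaf: Bystander: dark wooden paddling block, loose; 70 x 45 x 30 mm. Origin: underside centre.
Mind the look-alikes: they are no part of the job. What is meant by the gauge is not orange, and is the smaller of those in its own colour.

How it is judged:
By the outcome, as a careful person would: the job done as asked, in the order asked, and still so for the second after the job is handed in, with the robot touching nothing.
It also fails if it takes over 72 s, if anything falls off the work surface, if the arm or the gripper's body presses on something with over 40 N, if the wrist force passes 120 N, or if a joint passes its speed limit or range.

ROBOT

A 6-joint arm with a two-finger parallel gripper is mounted at the origin on the work surface. World frame = base frame: x ahead of the robot, y to its left, z up, the work surface at z = 0. Lengths are in mm, angles in rad, forces in N, time in s.
With the tool pointing down it reaches from about 250 to 775 mm from the base axis. Payload 4 kg.
Tool frame: the origin (TCP) lies on the centre line of the jaws, within the pads' length; the fingertips stand 11 mm ahead of it and the grasp point (between the pads) lies 8 mm behind it; z points along the fingers, y is the direction in which the jaws open and shut (so a half turn about z gives the same grasp; the last joint's range is limited). The gripper opens to 94 mm and grips with 3 to 60 N. Pads are 16 mm wide; open, the fingers measure 119 mm over their backs; the gripper's body (75 mm by 177 mm) begins 78 mm behind the grasp point.
Start: joints at [1.005, 0.087, 1.371, -0, 1.684, -0.103], TCP at [245.562, 492.157, 216.506] pointing down, gripper open.
Joint ranges: [-3.1, 3.1], [-0.76, 2.03], [0.27, 2.55], [-1.08, 4.22], [0.17, 2.65], [-2.57, 2.57]. Speed limits (rad/s): [2.79, 2.79, 3.14, 3.14, 3.14, 3.14].

INTERFACE

Orientations are given as a unit quaternion [w, x, y, z].
In Python, from workcell import robot gives the robot as it stands.
- The arm moves only by the tool servo_tool, never from a script. Its arguments are lists of equal length, an entry for each row: "grip": the gripper command: -1 is fully open, 1 is shut, values between are in proportion; "translation": the shift along the tool's x, y, z in m, a list of three; "twist": the turn, a rotation vector about the tool's x, y, z in degrees, a list of three. In form: {"grip": [grip, ...], "translation": [[x, y, z], ...], "twist": [[rx, ry, rz], ...]}. A call has 1 to 8 rows; each row is the pose to reach, as a shift and turn from the pose measured when the call began, along the tool's axes at that moment; what a row does not reach only later rows make up. A row lasts 1/10 s, in which the tool goes at most 50 mm and 8.59 degrees, less where a joint would pass 70% of its speed; a pose out of reach is approached as far as the arm can. A call with a gripper value outside its range is refused whole. The fingers move at their own pace and stop on an object; "squeeze" is the grip in N (left out, the last holds). Time passes only in rows, so rows that repeat a pose let the fingers close. It gives the time, the measured TCP pose, the force and the opening at its end, in the units of the state.
- robot.get_state(): the state, without advancing time (a new reading comes with each control period).
- robot.read_camera(name): name is "side" or "top" or "wrist"; returns a dict with "pixels" (384x512x3 uint8, red, green, blue), "mtx" (3x3 intrinsics, pixels), "R" (3x3) and "t" (3): a world point X has camera coordinates R X + t. Camera axes: x right, y down, z forward; pixel columns grow to the right and rows downward; lengths in mm; the calibration is good to about 2 mm. A picture is of the moment at which its call begins. There is no depth.
- robot.hand_in(): hands the job in, once; it reports no verdict.
The state is a dict: "time": time; "qpos": joint angles; "dq": joint speeds; "joint_torque": joint torques, N m; "tool_pos": TCP position; "tool_rot": TCP orientation; "contact_force": force on the tool from outside, world axes, zero at the start; "ft_torque": the same for the moment, N m; "finger_gap": opening from 0.0 (shut) to 1.0 (fully open).
Only numpy, scipy, OpenCV 4.12 (cv2) and the standard library are available. Lean on these libraries where they do the work, as an engineer would, in place of code of your own. Each camera call takes 0.05 s, during which the arm holds its last target.

## Working session

There is one attempt and no reset: what is moved stays moved. The work goes in short steps, Python scripts to look and compute and a tool call to move; the robot and the scene stay as the last step left them, time stands still between calls to the robot, and variables do not carry over. Pictures are saved under pics/ and viewed, and the job is handed in when it is done.

Besides the shell and the picture viewer there is one more tool, called as name(argument=value, ...), one argument or row to a line, values as JSON. servo_tool: Moves the arm, as the interface text tells. Its arguments: {"type":"object","properties":{"grip":{"type":"array","items":{"type":"number"}},"translation":{"type":"array","items":{"type":"array","items":{"type":"number"}}},"twist":{"type":"array","items":{"type":"array","items":{"type":"number"}}},"squeeze":{"type":"number"}},"required":["grip","translation","twist"]}

```bash
mkdir -p pics; ls
cat > h.py <<'E'
import numpy as np,cv2,json
from workcell import robot
def snap(n,f):
    c=robot.read_camera(n); np.savez('pics/'+f+'.npz',**{k:np.array(v) for k,v in c.items()})
    cv2.imwrite('pics/'+f+'.png',c['pixels'][:,:,::-1]); return c
def load(f): return dict(np.load('pics/'+f+'.npz'))
def ray(c,u,v):
    d=np.linalg.inv(c['mtx'])@np.array([u,v,1.]); R=c['R'];o=-R.T@c['t']; return o,R.T@d
def onz(c,u,v,z):
    o,d=ray(c,u,v); return o+d*(z-o[2])/d[2]
def proj(c,X):
    p=c['mtx']@(c['R']@np.array(X,float)+c['t']); return p[:2]/p[2]
E
python3 - <<'E'
from h import *
for n in ['side','top','wrist']:
    c=snap(n,n+'0'); print(n,c['mtx'].round(0).tolist(),(-c['R'].T@c['t']).round(0),c['R'][2].round(2))
print(robot.get_state())
E
```

```text
pics
side [[368.0, 0.0, 257.0], [0.0, 368.0, 190.0], [0.0, 0.0, 1.0]] [-156. -588.  639.] [ 0.63  0.58 -0.52]
top [[393.0, 0.0, 259.0], [0.0, 393.0, 188.0], [0.0, 0.0, 1.0]] [ 208.  -29. 1318.] [ 0.21  0.02 -0.98]
wrist [[310.0, 0.0, 256.0], [0.0, 310.0, 196.0], [0.0, 0.0, 1.0]] [176. 526. 383.] [ 0.23 -0.12 -0.96]
{'time': 0.15, 'qpos': array([ 1.00488471e+00,  8.77757274e-02,  1.37190144e+00, -1.92888337e-05,
        1.68359118e+00, -1.03090577e-01]), 'dq': array([-0.00242218, -0.00361095, -0.00280511, -0.00108121,  0.00181335,
       -0.00074273]), 'joint_torque': array([ 1.63711633e-03, -3.40644372e+01, -3.02792716e+01,  7.18697766e-02,
        3.04931332e-02, -1.14769550e-04]), 'tool_pos': array([245.34909169, 491.79375137, 215.58109833]), 'tool_rot': array([-2.66011025e-04,  2.29351642e-01,  9.73343271e-01, -7.94556234e-04]), 'contact_force': array([-0.14860742, -0.3816715 ,  0.34891248]), 'ft_torque': array([-0.01412954, -0.04235545, -0.0101652 ]), 'finger_gap': 0.997945718411664}
```

View pics/side0.png

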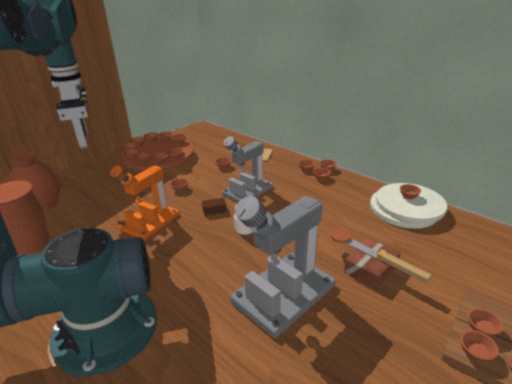

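View pics/top0.png

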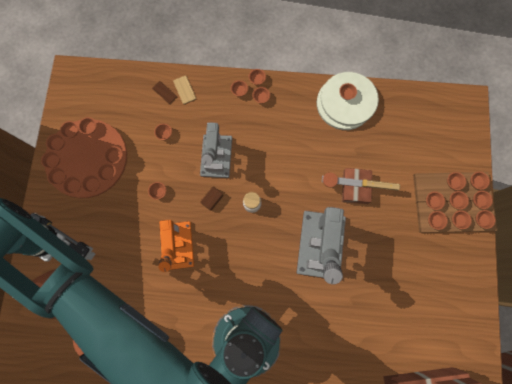

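View pics/wrist0.png

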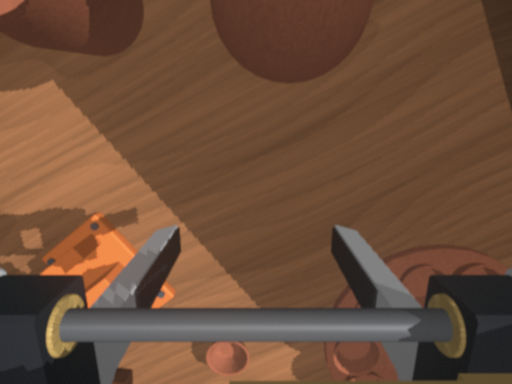

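Candidates for the gauge (top view): small grey (216,152), large grey (322,245), orange (177,247). The task wants one that isn't orange and is the smaller of the greys, so it should be (216,152). I'll confirm with enlarged crops.

Run:
```python
from h import *
t=load('top0');s=load('side0')
a=cv2.resize(t['pixels'][110:190,180:270],None,fx=6,fy=6,interpolation=cv2.INTER_CUBIC)
cv2.imwrite('pics/zt.png',a[:,:,::-1])
a=cv2.resize(s['pixels'][125:215,210:290],None,fx=6,fy=6,interpolation=cv2.INTER_CUBIC)
cv2.imwrite('pics/zs.png',a[:,:,::-1])
a=cv2.resize(t['pixels'][160:210,310:410],None,fx=7,fy=7,interpolation=cv2.INTER_CUBIC)
cv2.imwrite('pics/zk.png',a[:,:,::-1])
# rough
print(onz(t,203,176,16),onz(t,231,179,16),onz(t,204,122,156))
print(onz(t,331,180,45),onz(t,399,186,50),onz(t,357,186,42))
```

```text
[517.94516073 193.05152177  16.        ] [515.04839955  96.73328484  16.        ] [658.65690515 185.41015341 156.        ]
[ 531.21092316 -238.00632798   45.        ] [ 527.3924372  -461.48939876   50.        ] [ 518.3380663 -325.3678124   42.       ]
```

View pics/zt.png

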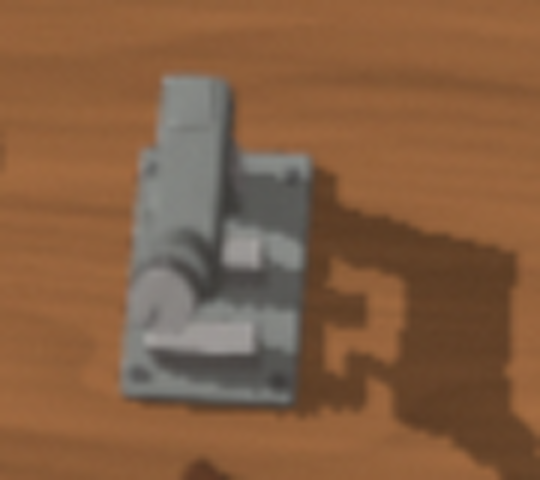

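View pics/zs.png

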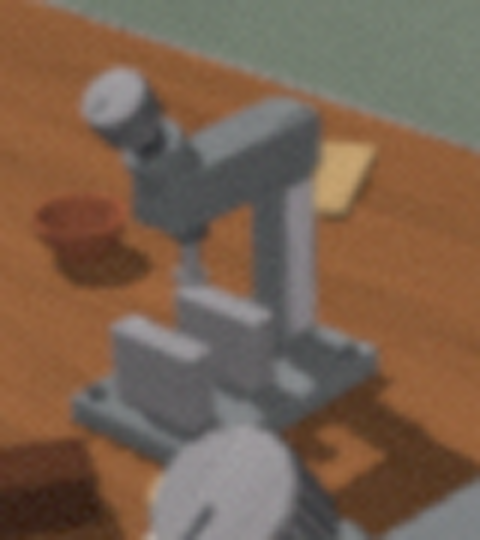

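View pics/zk.png

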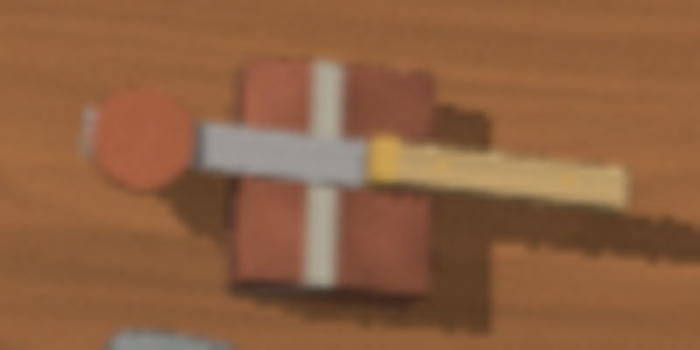

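The crops confirm it: the small grey gauge has a 150×100-type base, its anvil faces the robot and its knob leans towards -x. Next I'll measure the gauge, knife and obstacles.

Run:
```python
from h import *
t=load('top0');s=load('side0')
# gauge base corners z16 from crop
for p in [(142,152),(313,155),(297,405),(120,400)]:
    print('base',onz(t,p[0]/6+180-.4,p[1]/6+110-.4,16).round(1))
# large gauge etc
for n,u,v,z in [('jar',252,201,75),('loaf',213,199,30),('lampA',158,191,26),('lampB',164,132,26),('big base',299,276,20),('bigbase',347,211,20),('big base',308,212,20)]: print(n,onz(t,u,v,z).round(0))
# triangulate big gauge knob top & column top
def tri(u1,v1,u2,v2):
    o1,d1=ray(t,u1,v1);o2,d2=ray(s,u2,v2)
    A=np.stack([d1,-d2],1);x=np.linalg.lstsq(A,o2-o1,rcond=None)[0]
    a,b=o1+d1*x[0],o2+d2*x[1];return ((a+b)/2).round(0),np.linalg.norm(a-b).round(1)
print('bigknob',tri(333,275,252,213),'bigtop',tri(334,212,308,203))
print('knob',tri(180+165/6,110+292/6,210+112/6,125+100/6))
# knife
hsv=cv2.cvtColor(t['pixels'],cv2.COLOR_RGB2HSV)
m=cv2.inRange(hsv,(18,90,120),(28,200,255)); m2=np.zeros_like(m); m2[170:200,360:405]=m[170:200,360:405]
ys,xs=np.nonzero(m2);print(len(xs),xs.min(),xs.max(),ys.min(),ys.max())
r=cv2.minAreaRect(np.stack([xs,ys],1).astype(np.float32));b=cv2.boxPoints(r)
for q in b: print('handle',q.round(1),onz(t,*q,58).round(1))
print(onz(t,310+625/7,160+187/7,55),onz(t,310+372/7,160+157/7,58),onz(t,310+145/7,160+139/7,53))
```

```text
base [665.1 208.5  16. ]
base [671.1 109.   16. ]
base [521.2 103.8  16. ]
base [516.1 204.5  16. ]
jar [434.  17.  75.]
loaf [439. 149.  30.]
lampA [452. 336.  26.]
lampB [661. 344.  26.]
big base [ 212. -153.   20.]
bigbase [ 436. -300.   20.]
big base [ 422. -170.   20.]
bigknob (array([ 223., -218.,  273.]), np.float64(6.0)) bigtop (array([ 396., -223.,  211.]), np.float64(1.7))
knob (array([526., 155., 202.]), np.float64(2.7))
190 362 398 180 189
handle [361.6 185. ] [ 519.2 -336.7   58. ]
handle [362.3 179.5] [ 537.6 -338.4   58. ]
handle [398.4 184. ] [ 531.8 -456.7   58. ]
handle [397.7 189.5] [ 513.4 -454.6   58. ]
[ 523.79440579 -460.72886313   55.        ] [ 528.0832779  -341.42012805   58.        ] [ 529.58735824 -235.73076395   53.        ]
```

```bash
cat >> h.py <<'E'
from scipy.spatial.transform import Rotation as Ro
def cur():
    s=robot.get_state();q=s['tool_rot'];return s,s['tool_pos'],Ro.from_quat([q[1],q[2],q[3],q[0]])
def down(az,extra=None):
    a=np.radians(az);x=np.array([np.cos(a),np.sin(a),0]);z=np.array([0,0,-1.]);return Ro.from_matrix(np.stack([x,np.cross(z,x),z],1))
def plan(P,R):
    s,p,r=cur(); t=r.inv().apply(np.array(P)-p)/1000; w=(r.inv()*R).as_rotvec(degrees=True)
    print('tr',t.round(4).tolist(),'tw',w.round(2).tolist(),'| at',p.round(1),'gap',round(float(s['finger_gap']),3),'F',s['contact_force'].round(1),'t',round(s['time'],2)); return t,w
E
python3 - <<'E'
from h import *
plan([480,60,400],down(88))
E
```

```text
tr [-0.4027, -0.2819, -0.184] tw [-0.09, 0.05, 65.48] | at [245.3 491.8 215.6] gap 0.998 F [-0.1 -0.4  0.3] t 0.15
```

servo_tool(
  grip=[-1,-1,-1,-1,-1,-1,-1,-1],
  translation=[
    [0,0,-0.05],
    [0,0,-0.1],
    [-0.03,-0.02,-0.15],
    [-0.07,-0.05,-0.18],
    [-0.11,-0.08,-0.184],
    [-0.15,-0.11,-0.184],
    [-0.19,-0.135,-0.184],
    [-0.23,-0.16,-0.184],
  ],
  twist=[
    [0,0,8],
    [0,0,16],
    [0,0,24],
    [0,0,32],
    [0,0,40],
    [0,0,48],
    [0,0,56],
    [0,0,65],
  ],
)

```text
time: 0.95
tool_pos: [374.4, 254.2, 400.0]
tool_rot: [0.0, 0.716, 0.698, -0.0]
contact_force: [0.6, -0.3, -0.9]
finger_gap: 0.998
```

Run:
```python
from h import *
plan([480,60,400],down(88));plan([525,-380,230],down(88))
```

```text
tr [-0.1915, 0.1104, 0.0002] tw [-0.0, 0.06, 0.59] | at [374.4 254.2 400. ] gap 0.998 F [ 0.6 -0.3 -0.9] t 0.95
tr [-0.6301, 0.1662, 0.1707] tw [-0.0, 0.06, 0.59] | at [374.4 254.2 400. ] gap 0.998 F [ 0.6 -0.3 -0.9] t 0.95
```

servo_tool(
  grip=[-1,-1,-1,-1,-1,-1],
  translation=[
    [-0.045,0.025,0],
    [-0.09,0.05,0],
    [-0.135,0.08,0],
    [-0.175,0.1,0],
    [-0.19,0.11,0],
    [-0.19,0.11,0],
  ],
  twist=[
    [0,0,0.6],
    [0,0,0.6],
    [0,0,0.6],
    [0,0,0.6],
    [0,0,0.6],
    [0,0,0.6],
  ],
)

```text
time: 1.55
tool_pos: [480.7, 59.0, 398.7]
tool_rot: [-0.0, 0.721, 0.693, -0.002]
contact_force: [0.5, 0.6, 0.4]
finger_gap: 1.0
```

Run:
```python
from h import *
snap('wrist','w1')
plan([525,-380,230],down(88))
```

```text
tr [-0.4384, 0.062, 0.1695] tw [-0.12, 0.04, -0.17] | at [480.   60.6 399.3] gap 1.003 F [ 0.8  0.7 -0. ] t 1.6
```

View pics/w1.png

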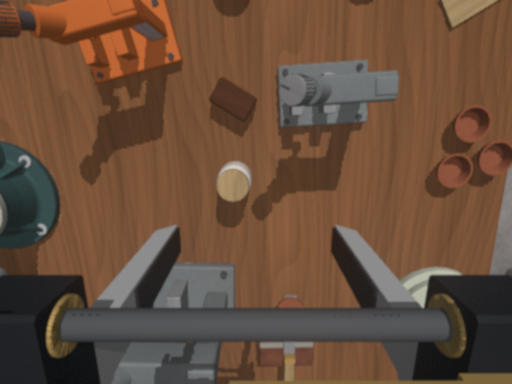

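Run:
```python
from h import *
c=load('w1')
a=cv2.resize(c['pixels'][50:140,265:410],None,fx=5,fy=5,interpolation=cv2.INTER_CUBIC)
cv2.imwrite('pics/zg.png',a[:,:,::-1])
```

```text
(no output)
```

View pics/zg.png

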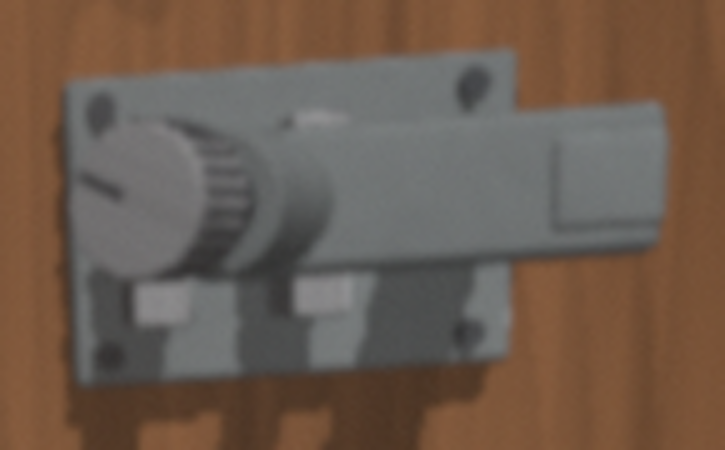

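Run:
```python
from h import *
c=load('w1')
f=lambda p,z:onz(c,p[0]/5+265-.4,p[1]/5+50-.4,z)
C=np.array([f(p,16) for p in [(66,82),(515,50),(508,356),(80,384)]]);print(C.round(1),C.mean(0))
d=(C[1]-C[0]+C[2]-C[3]);e=C[0]-C[3]+C[1]-C[2];print(np.degrees(np.arctan2(d[1],d[0])),np.degrees(np.arctan2(-e[0],e[1])),np.linalg.norm(d)/2,np.linalg.norm(e)/2)
for p in [(135,326),(194,324),(293,316),(352,312)]: print(f(p,60).round(1))
print('armtop',f((666,103),156),f((660,240),156))
print('knobface c',[f((135,203),z).round(1) for z in (200,207)])
```

```text
[[521.6 205.   16. ]
 [668.8 208.8  16. ]
 [671.8 111.1  16. ]
 [524.3 107.5  16. ]] [596.61942315 158.10849422  16.        ]
1.4208624864364383 1.7063824412916597 147.3916377990211 97.64143608827767
[538.8 127.   60. ]
[557.4 126.9  60. ]
[588.5 128.1  60. ]
[607.1 128.5  60. ]
armtop [659.59774102 176.61729555 156.        ] [660.7133378 144.3428544 156.       ]
knobface c [array([523.9, 156.1, 200. ]), array([523.1, 155.7, 207. ])]
```

servo_tool(
  grip=[-1,-1,-1,-1,-1,-1,-1,-1],
  translation=[
    [-0.045,0.01,0],
    [-0.09,0.02,0],
    [-0.14,0.03,0],
    [-0.185,0.035,0],
    [-0.23,0.04,0],
    [-0.28,0.05,0.01],
    [-0.325,0.06,0.03],
    [-0.37,0.06,0.06],
  ],
  twist=[
    [0,0,0],
    [0,0,0],
    [0,0,0],
    [0,0,0],
    [0,0,0],
    [0,0,0],
    [0,0,0],
    [0,0,0],
  ],
)

```text
time: 2.4
tool_pos: [527.4, -306.7, 343.5]
tool_rot: [0.001, 0.719, 0.695, -0.0]
contact_force: [0.7, -0.2, -1.1]
finger_gap: 1.001
```

Run:
```python
from h import *
plan([525,-400,220],down(88))
```

```text
tr [-0.0931, 0.0008, 0.1237] tw [0.06, 0.11, -0.02] | at [ 527.4 -306.7  343.5] gap 1.001 F [ 0.7 -0.2 -1.1] t 2.4
```

servo_tool(
  grip=[-1,-1,-1,-1,-1],
  translation=[
    [-0.03,0,0.04],
    [-0.06,0,0.08],
    [-0.09,0,0.12],
    [-0.093,0.001,0.124],
    [-0.093,0.001,0.124],
  ],
  twist=[
    [0,0,0],
    [0,0,0],
    [0,0,0],
    [0,0,0],
    [0,0,0],
  ],
)

```text
time: 2.9
tool_pos: [525.4, -398.3, 217.8]
tool_rot: [-0.001, 0.719, 0.695, -0.0]
contact_force: [-0.0, -0.1, 1.1]
finger_gap: 0.994
```

Run:
```python
from h import *
snap('wrist','w2');snap('side','s2')
plan([525,-400,220],down(88))
```

```text
tr [-0.0015, -0.0017, 0.0024] tw [0.25, 0.21, 0.1] | at [ 526.7 -398.5  222.4] gap 1.002 F [0.2 0.7 1.5] t 3.0
```

View pics/w2.png

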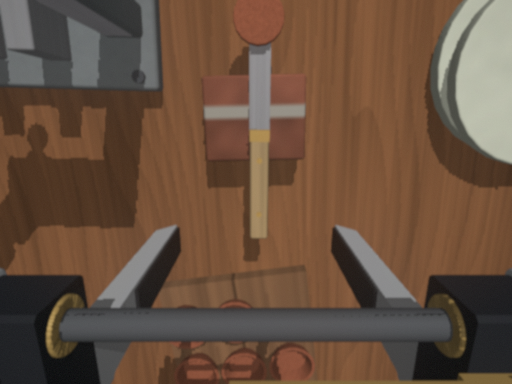

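View pics/s2.png

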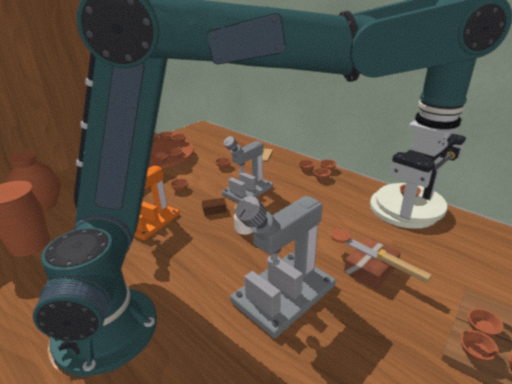

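Run:
```python
from h import *
c=load('w2');p=c['pixels']
hsv=cv2.cvtColor(p,cv2.COLOR_RGB2HSV)
m=cv2.inRange(hsv,(16,70,100),(30,220,255));k=np.zeros_like(m);k[125:245,240:280]=m[125:245,240:280]
ys,xs=np.nonzero(k);print(len(xs),ys.min(),ys.max())
P=[]
for y in range(150,232,3):
    r=xs[ys==y]
    if len(r): P.append(onz(c,(r.min()+r.max())/2,y,58))
P=np.array(P);f=np.polyfit(P[:,1],P[:,0],1);print('heading',90-np.degrees(np.arctan(f[0])),'x at',[ (y,round(float(np.polyval(f,y)),1)) for y in (-460,-415,-340)],'rear',onz(c,259,ys.max()+.5,50))
r=xs[ys==190];w=onz(c,r.max()+.5,190,58)-onz(c,r.min()-.5,190,58);print('width',w)
# blade
B=[]
for y in range(52,126,4):
    row=p[y].astype(int);g=[x for x in range(235,285) if row[x].max()-row[x].min()<25 and row[x].min()>90 and not 98<y<124]
    if len(g)>10:B.append(onz(c,(min(g)+max(g))/2,y,45));
B=np.array(B);f=np.polyfit(B[:,1],B[:,0],1);print('blade heading',90-np.degrees(np.arctan(f[0])),[(y,round(float(np.polyval(f,y)),1)) for y in (-340,-236)],len(B))
d=cv2.inRange(hsv,(0,120,90),(9,255,255));d[50:]=0;d[:,:225]=0;d[:,290:]=0
ys,xs=np.nonzero(d);print('disc px',xs.min(),xs.max(),ys.max(),onz(c,(xs.min()+xs.max())/2,20,53),onz(c,258,ys.max(),53),onz(c,xs.max()+.5,20,53)-onz(c,xs.min()-.5,20,53))
print('handle front',onz(c,259,130,56),'brick front/rear',onz(c,255,75,42),onz(c,255,159,42),onz(c,204,116,42),onz(c,304,116,42))
```

```text
1999 129 238
heading 87.69909280744002 x at [(-460, 525.4), (-415, 527.3), (-340, 530.3)] rear [ 526.27622594 -464.6921769    50.        ]
width [19.59138558 -0.65949467  0.        ]
blade heading 87.59657758023768 [(-340, 529.9), (-236, 534.3)] 13
disc px 234 283 44 [ 532.90728149 -237.05575405   53.        ] [ 531.74628397 -258.15371706   53.        ] [48.10429808 -1.67830623  0.        ]
handle front [ 530.11777946 -340.5892217    56.        ] brick front/rear [ 527.81208627 -285.34452509   42.        ] [ 524.77290712 -372.80888067   42.        ] [ 471.67565863 -324.6561399    42.        ] [ 578.90145312 -328.32737704   42.        ]
```

Run:
```python
from h import *
plan([526.5,-417,70],down(87.6));plan([526.5,-417,42],down(87.6))
```

```text
tr [-0.0179, -0.0003, 0.1525] tw [0.25, 0.21, 0.5] | at [ 526.7 -398.5  222.4] gap 1.002 F [0.2 0.7 1.5] t 3.0
tr [-0.0178, -0.0004, 0.1805] tw [0.25, 0.21, 0.5] | at [ 526.7 -398.5  222.4] gap 1.002 F [0.2 0.7 1.5] t 3.0
```

servo_tool(
  grip=[-1,-1,-1,-1,0.3,0.3,0.3],
  translation=[
    [-0.018,0,0.04],
    [-0.018,0,0.08],
    [-0.018,0,0.12],
    [-0.018,0,0.15],
    [-0.018,0,0.15],
    [-0.018,0,0.15],
    [-0.018,0,0.15],
  ],
  twist=[
    [0.2,0.2,0.5],
    [0.2,0.2,0.5],
    [0.2,0.2,0.5],
    [0.2,0.2,0.5],
    [0.2,0.2,0.5],
    [0.2,0.2,0.5],
    [0.2,0.2,0.5],
  ],
)

```text
time: 3.7
tool_pos: [529.0, -418.1, 77.3]
tool_rot: [0.004, 0.721, 0.692, 0.0]
contact_force: [1.3, -0.3, 0.8]
finger_gap: 0.779
```

Run:
```python
from h import *
snap('wrist','w3')
plan([526.5,-417,42],down(87.6))
```

```text
tr [0.0013, -0.0026, 0.0351] tw [0.37, 0.28, 0.05] | at [ 528.8 -418.2   77.1] gap 0.74 F [-1.  -0.9  0. ] t 3.75
```

View pics/w3.png

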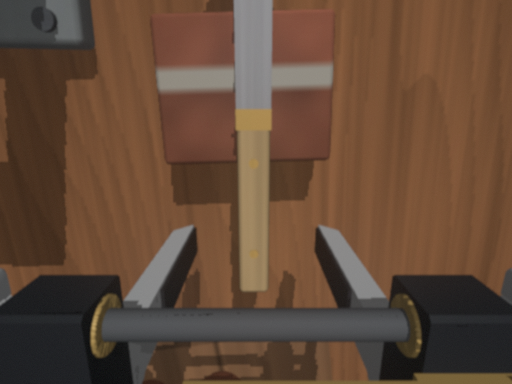

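servo_tool(
  grip=[0.3,0.3,0.3,0.3,0.3,0.3],
  translation=[
    [0.001,-0.002,0.01],
    [0.001,-0.002,0.02],
    [0.001,-0.002,0.03],
    [0.001,-0.002,0.035],
    [0.001,-0.002,0.035],
    [0.001,-0.002,0.035],
  ],
  twist=[
    [0.3,0.3,0],
    [0.3,0.3,0],
    [0.3,0.3,0],
    [0.3,0.3,0],
    [0.3,0.3,0],
    [0.3,0.3,0],
  ],
)

```text
time: 4.35
tool_pos: [526.9, -417.2, 41.5]
tool_rot: [-0.0, 0.722, 0.692, 0.001]
contact_force: [-0.7, -0.9, -0.7]
finger_gap: 0.35
```

Run:
```python
from h import *
snap('wrist','w4')
for i in range(3):
    plan([526.5,-417,42],down(87.6)); robot.read_camera('top')
print(robot.get_state()['qpos'])
```

```text
tr [0.0004, -0.0006, 0.0001] tw [0.07, -0.02, 0.04] | at [ 527.1 -417.4   42.1] gap 0.348 F [ 1.1 -1.1  0.8] t 4.4
tr [0.0005, -0.0008, 0.0004] tw [0.1, 0.01, 0.04] | at [ 527.3 -417.5   42.4] gap 0.351 F [ 0.4 -0.2 -0.1] t 4.45
tr [0.0006, -0.0009, 0.0006] tw [0.11, 0.02, 0.04] | at [ 527.3 -417.6   42.6] gap 0.351 F [ 1.6 -0.4  0.5] t 4.5
[-7.54553960e-01  4.40194030e-01  1.28522943e+00  1.06511364e-03
  1.41441793e+00 -7.13613555e-01]
```

View pics/w4.png

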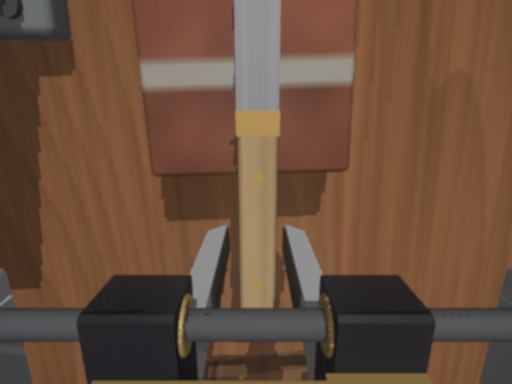

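servo_tool(
  grip=[0.5,0.55,0.6,0.7,1,1,1,1],
  translation=[
    [0,0,0],
    [0,0,0],
    [0,0,0],
    [0,0,0],
    [0,0,0],
    [0,0,0],
    [0,0,0],
    [0,0,0],
  ],
  twist=[
    [0,0,0],
    [0,0,0],
    [0,0,0],
    [0,0,0],
    [0,0,0],
    [0,0,0],
    [0,0,0],
    [0,0,0],
  ],
  squeeze=6,
)

```text
time: 5.35
tool_pos: [527.5, -417.7, 42.9]
tool_rot: [0.001, 0.722, 0.692, 0.001]
contact_force: [0.3, 0.5, 1.2]
finger_gap: 0.214
```

servo_tool(
  grip=[1,1,1],
  translation=[
    [0,0,0],
    [0,0,0],
    [0,0,0],
  ],
  twist=[
    [0,0,0],
    [0,0,0],
    [0,0,0],
  ],
  squeeze=55,
)

```text
time: 5.65
tool_pos: [527.5, -417.7, 43.0]
tool_rot: [0.001, 0.722, 0.692, 0.001]
contact_force: [0.9, 0.2, 1.0]
finger_gap: 0.209
```

Run:
```python
from h import *
snap('top','t5');snap('side','s5')
plan([526.5,-417,42],down(87.6))
s=load('s5');a=cv2.resize(s['pixels'][200:300,310:440],None,fx=5,fy=5,interpolation=cv2.INTER_CUBIC)
cv2.imwrite('pics/z5.png',a[:,:,::-1])
```

```text
tr [0.0007, -0.001, 0.001] tw [0.14, 0.04, 0.04] | at [ 527.5 -417.7   43. ] gap 0.209 F [-0.5 -0.2  1.8] t 5.75
```

View pics/z5.png

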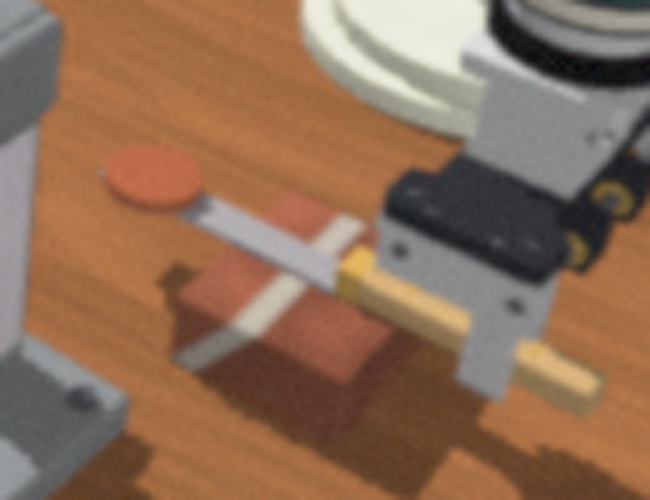

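servo_tool(
  grip=[1,1,1,1,1,1,1,1],
  translation=[
    [0,0,-0.001],
    [0,0,-0.003],
    [0,0,-0.006],
    [0,0,-0.01],
    [0,0,-0.015],
    [0,0,-0.019],
    [0,0,-0.022],
    [0,0,-0.024],
  ],
  twist=[
    [0,0,0],
    [0,0,0],
    [0,0,0],
    [0,0,0],
    [0,0,0],
    [0,0,0],
    [0,0,0],
    [0,0,0],
  ],
)

```text
time: 6.55
tool_pos: [527.6, -417.8, 67.6]
tool_rot: [0.002, 0.721, 0.692, 0.001]
contact_force: [1.2, -0.1, -1.9]
finger_gap: 0.205
```

Run:
```python
from h import *
snap('wrist','w6');snap('side','s6')
plan([527.5,-417.7,110],down(87.6))
s=load('s6');a=cv2.resize(s['pixels'][200:300,310:440],None,fx=5,fy=5,interpolation=cv2.INTER_CUBIC)
cv2.imwrite('pics/z6.png',a[:,:,::-1])
```

```text
tr [0.0001, -0.0, -0.0425] tw [0.18, 0.07, 0.04] | at [ 527.6 -417.9   67.5] gap 0.211 F [-0.3 -0.5 -1.4] t 6.65
```

View pics/z6.png

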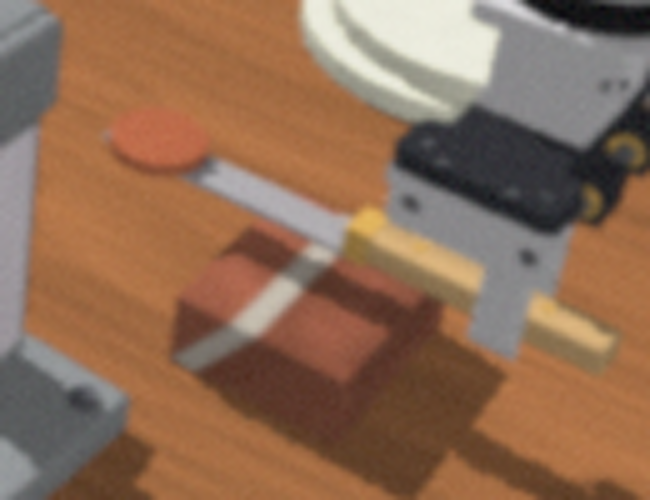

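View pics/w6.png

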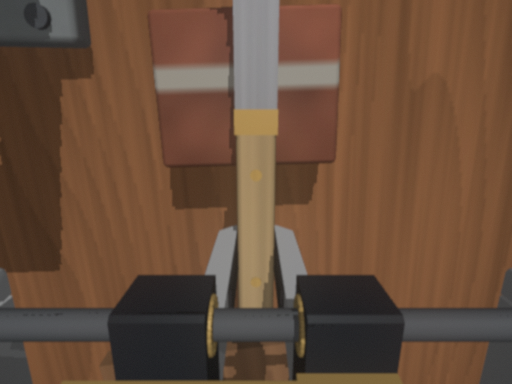

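Run:
```python
from h import *
s=load('s6');a=load('s5')
for X in [(532.5,-236,53),(525.5,-462,50)]:
    print(((proj(s,X)-[310,200])*5).round(1),((proj(s,np.add(X,(0,0,24.5)))-[310,200])*5).round(1))
def disc(c):
    h=cv2.cvtColor(c['pixels'],cv2.COLOR_RGB2HSV);m=cv2.inRange(h,(0,110,120),(10,255,255));k=np.zeros_like(m);k[215:250,325:357]=m[215:250,325:357]
    n,l,st,ce=cv2.connectedComponentsWithStats(k);i=1+st[1:,4].argmax();return ce[i],st[i]
print(disc(a),disc(s))
```

```text
[153.7 171.2] [158.6 132.6]
[594.8 393.6] [607.5 352. ]
(array([340.5       , 235.30275229]), array([330, 229,  21,  14, 218], dtype=int32)) (array([341.24651163, 227.79534884]), array([331, 221,  21,  14, 215], dtype=int32))
```

Run:
```python
from h import *
plan([577,-200,90],down(91.8))
```

```text
tr [0.2197, 0.0404, -0.0226] tw [0.18, 0.08, -4.16] | at [ 527.6 -417.9   67.5] gap 0.211 F [-0.3 -0.5 -1.4] t 6.65
```

servo_tool(
  grip=[1,1,1,1,1,1,1,1],
  translation=[
    [0.002,0,-0.002],
    [0.006,0.001,-0.005],
    [0.012,0.002,-0.009],
    [0.021,0.004,-0.014],
    [0.032,0.006,-0.018],
    [0.044,0.009,-0.021],
    [0.055,0.012,-0.0225],
    [0.065,0.015,-0.0225],
  ],
  twist=[
    [0,0,0],
    [0,0,-0.1],
    [0,0,-0.2],
    [0,0,-0.4],
    [0,0,-0.6],
    [0,0,-0.8],
    [0,0,-1.0],
    [0,0,-1.2],
  ],
)

```text
time: 7.45
tool_pos: [545.8, -352.2, 90.5]
tool_rot: [0.002, 0.714, 0.7, 0.001]
contact_force: [-0.6, -0.1, -1.4]
finger_gap: 0.21
```

Run:
```python
from h import *
plan([577,-200,90],down(91.8))
```

```text
tr [0.1528, 0.0283, 0.0003] tw [0.21, 0.1, -2.9] | at [ 545.8 -352.2   90.5] gap 0.21 F [-0.6 -0.1 -1.4] t 7.45
```

servo_tool(
  grip=[1,1,1,1,1,1,1,1],
  translation=[
    [0.01,0.002,0],
    [0.022,0.004,0],
    [0.036,0.007,0],
    [0.051,0.01,0],
    [0.066,0.0125,0],
    [0.081,0.015,0],
    [0.095,0.0175,0],
    [0.107,0.02,0],
  ],
  twist=[
    [0,0,-0.2],
    [0,0,-0.4],
    [0,0,-0.7],
    [0,0,-1.0],
    [0,0,-1.3],
    [0,0,-1.6],
    [0,0,-1.9],
    [0,0,-2.1],
  ],
)

```text
time: 8.25
tool_pos: [568.1, -244.2, 90.4]
tool_rot: [0.002, 0.701, 0.714, 0.001]
contact_force: [0.1, -0.2, -1.1]
finger_gap: 0.206
```

Run:
```python
from h import *
plan([577,-105,90],down(91.8))
```

```text
tr [0.139, 0.0115, 0.0002] tw [0.21, 0.1, -0.75] | at [ 568.1 -244.2   90.4] gap 0.206 F [ 0.1 -0.2 -1.1] t 8.25
```

servo_tool(
  grip=[1,1,1,1,1,1,1,1],
  translation=[
    [0.012,0.001,0],
    [0.026,0.002,0],
    [0.041,0.003,0],
    [0.056,0.0045,0],
    [0.07,0.006,0],
    [0.083,0.007,0],
    [0.094,0.008,0],
    [0.103,0.009,0],
  ],
  twist=[
    [0,0,-0.1],
    [0,0,-0.2],
    [0,0,-0.3],
    [0,0,-0.4],
    [0,0,-0.5],
    [0,0,-0.6],
    [0,0,-0.7],
    [0,0,-0.8],
  ],
)

```text
time: 9.05
tool_pos: [575.3, -140.0, 90.3]
tool_rot: [0.002, 0.695, 0.719, 0.001]
contact_force: [-0.3, -0.6, -1.4]
finger_gap: 0.207
```

Run:
```python
from h import *
plan([576.5,-105,80],down(91.8))
```

```text
tr [0.035, 0.0024, 0.0102] tw [0.21, 0.1, 0.08] | at [ 575.3 -140.    90.3] gap 0.207 F [-0.3 -0.6 -1.4] t 9.05
```

servo_tool(
  grip=[1,1,1,1,1,1,1,1],
  translation=[
    [0.007,0.0005,0.001],
    [0.013,0.001,0.003],
    [0.018,0.0015,0.006],
    [0.022,0.002,0.009],
    [0.025,0.002,0.012],
    [0.027,0.002,0.014],
    [0.028,0.002,0.015],
    [0.028,0.002,0.015],
  ],
  twist=[
    [0.2,0.1,0],
    [0.2,0.1,0],
    [0.2,0.1,0],
    [0.2,0.1,0],
    [0.2,0.1,0],
    [0.2,0.1,0],
    [0.2,0.1,0],
    [0.2,0.1,0],
  ],
)

```text
time: 9.85
tool_pos: [576.3, -112.0, 75.0]
tool_rot: [-0.0, 0.695, 0.719, -0.0]
contact_force: [-0.1, 0.3, -1.2]
finger_gap: 0.206
```

Run:
```python
from h import *
t=snap('top','t7');s=snap('side','s7');w=snap('wrist','w7')
plan([576.5,-25,67.5],down(91.8))
f=lambda c,y0,y1,x0,x1,k:cv2.resize(c['pixels'][y0:y1,x0:x1],None,fx=k,fy=k,interpolation=cv2.INTER_CUBIC)[:,:,::-1]
cv2.imwrite('pics/zt7.png',f(t,110,190,180,290,7));cv2.imwrite('pics/zs7.png',f(s,120,220,210,340,6))
```

```text
tr [0.0872, 0.0028, 0.0079] tw [0.03, 0.01, 0.07] | at [ 576.5 -112.2   75.4] gap 0.206 F [-0.5 -0.5 -0.8] t 10.0
```

View pics/zt7.png

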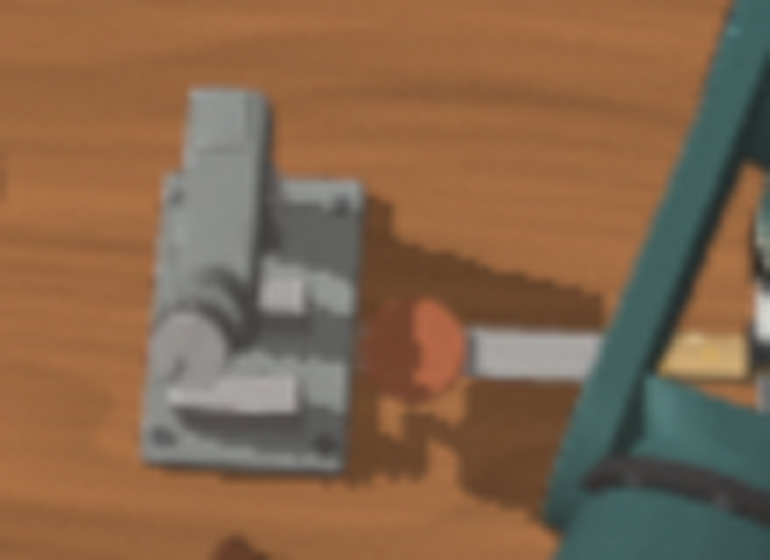

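View pics/zs7.png

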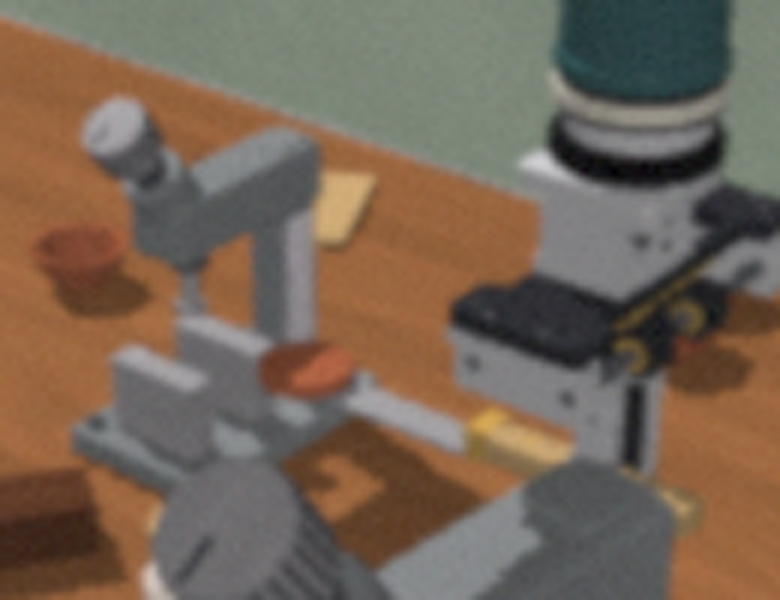

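View pics/w7.png

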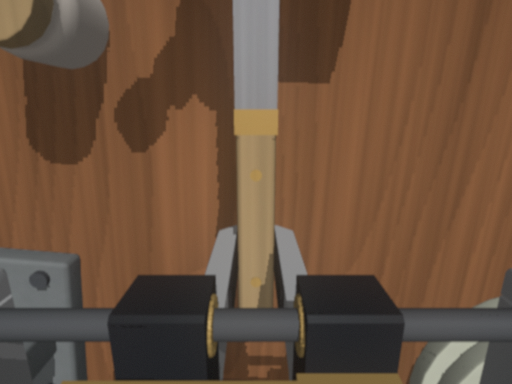

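Run:
```python
from h import *
t=load('t7');s=load('s7')
g=lambda p,z:onz(t,(p[0]+.5)/7+180-.5,(p[1]+.5)/7+110-.5,z)
print('disc',g((417,348),86).round(1),'blade',g((475,(329+376)/2),77).round(1),g((600,(331+382)/2),77).round(1))
for p in [(306,268),(306,311),(298,375),(298,413)]: print('ledge',g(p,60).round(1))
C=np.array([g(p,16) for p in [(165,178),(363,183),(342,470),(142,462)]]);print(C.round(1),C.mean(0).round(1))
# side: ledge near end corners (y=-30 end) & disc
q=lambda p,z:onz(s,(p[0]+.5)/6+210-.5,(p[1]+.5)/6+120-.5,z)
for p in [(205,391),(270,360),(112,352),(178,322),(212,383),(264,348)]: print('sledge',p,q(p,60).round(1))
h=cv2.cvtColor(s['pixels'],cv2.COLOR_RGB2HSV);m=cv2.inRange(h,(0,110,60),(10,255,255));k=np.zeros_like(m);k[174:190,250:272]=m[174:190,250:272]
ys,xs=np.nonzero(k);print(xs.min(),xs.max(),ys.min(),ys.max(),onz(s,xs.mean(),ys.mean(),83).round(1))
print('disc side centre',q((308,366),86).round(1))
```

```text
disc [566.4  69.8  86. ] blade [569.   43.2  77. ] [571.7 -15.3  77. ]
ledge [609.5 128.5  60. ]
ledge [588.1 126.4  60. ]
ledge [556.3 127.   60. ]
ledge [537.7 125.1  60. ]
[[664.8 208.9  16. ]
 [670.  110.1  16. ]
 [522.3 106.2  16. ]
 [518.6 203.9  16. ]] [593.9 157.3  16. ]
sledge (205, 391) [543.4 118.7  60. ]
sledge (270, 360) [589.5 115.1  60. ]
sledge (112, 352) [540.8 185.8  60. ]
sledge (178, 322) [587.9 182.4  60. ]
sledge (212, 383) [551.7 121.7  60. ]
sledge (264, 348) [597.  126.5  60. ]
254 268 177 185 [565.8  65.7  83. ]
disc side centre [563.9  64.8  86. ]
```

Run:
```python
from h import *
plan([583.7,-105,67],down(91.8));plan([580.5,-24.7,67],down(91.8))
```

```text
tr [0.007, 0.0074, 0.0084] tw [0.03, 0.01, 0.07] | at [ 576.5 -112.2   75.4] gap 0.206 F [-0.5 -0.5 -0.8] t 10.0
tr [0.0873, 0.0068, 0.0084] tw [0.03, 0.01, 0.07] | at [ 576.5 -112.2   75.4] gap 0.206 F [-0.5 -0.5 -0.8] t 10.0
```

servo_tool(
  grip=[1,1,1,1,1,1,1,1],
  translation=[
    [0.001,0.001,0.001],
    [0.003,0.0025,0.003],
    [0.006,0.0045,0.005],
    [0.01,0.006,0.007],
    [0.014,0.0068,0.008],
    [0.017,0.007,0.0084],
    [0.019,0.007,0.0084],
    [0.02,0.007,0.0084],
  ],
  twist=[
    [0,0,0],
    [0,0,0],
    [0,0,0],
    [0,0,0],
    [0,0,0],
    [0,0,0],
    [0,0,0],
    [0,0,0],
  ],
)

```text
time: 10.8
tool_pos: [582.9, -91.7, 67.1]
tool_rot: [0.0, 0.695, 0.719, 0.0]
contact_force: [0.2, -0.7, -1.6]
finger_gap: 0.203
```

Run:
```python
from h import *
t=snap('top','t8');s=snap('side','s8')
plan([580.5,-24.7,67],down(91.8))
f=lambda c,y0,y1,x0,x1,k:cv2.resize(c['pixels'][y0:y1,x0:x1],None,fx=k,fy=k,interpolation=cv2.INTER_CUBIC)[:,:,::-1]
cv2.imwrite('pics/zt8.png',f(t,130,180,200,290,8));cv2.imwrite('pics/zs8.png',f(s,130,220,220,310,6))
```

```text
tr [0.0672, -0.0002, 0.0002] tw [0.04, 0.02, 0.08] | at [582.9 -91.9  67.2] gap 0.212 F [ 0.2 -0.3 -2. ] t 10.9
```

View pics/zt8.png

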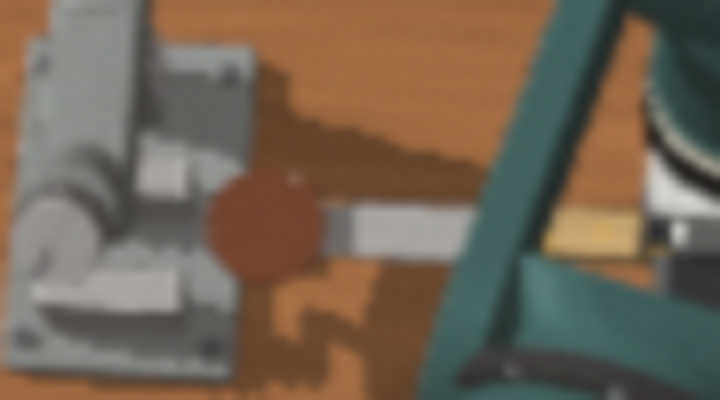

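View pics/zs8.png

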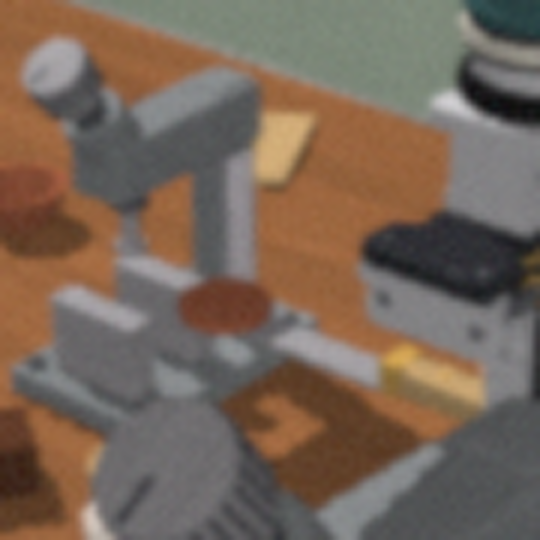

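Run:
```python
from h import *
t=load('t8')
g=lambda p,z:onz(t,(p[0]+.5)/8+200-.5,(p[1]+.5)/8+130-.5,z)
print('disc',g((266,226),78).round(1),'blade',g((335,(202+257)/2),69).round(1),g((465,(205+260)/2),69).round(1))
for p in [(187,155),(187,197),(182,268),(182,312)]: print('ledge',g(p,60).round(1))
```

```text
disc [572.1  91.7  78. ] blade [575.5  64.   69. ] [578.5  10.3  69. ]
ledge [605.6 129.3  60. ]
ledge [587.4 127.5  60. ]
ledge [556.6 126.5  60. ]
ledge [537.8 124.6  60. ]
```

servo_tool(
  grip=[1,1,1,1,1,1,1,1],
  translation=[
    [0.001,0,0],
    [0.003,0,0],
    [0.007,0,0],
    [0.012,0,0],
    [0.018,0,0],
    [0.024,0,0],
    [0.029,0,0],
    [0.033,0,0],
  ],
  twist=[
    [0,0,0],
    [0,0,0],
    [0,0,0],
    [0,0,0],
    [0,0,0],
    [0,0,0],
    [0,0,0],
    [0,0,0],
  ],
)

```text
time: 11.7
tool_pos: [581.8, -58.2, 67.2]
tool_rot: [0.0, 0.695, 0.719, 0.0]
contact_force: [0.9, -0.4, -1.3]
finger_gap: 0.206
```

Run:
```python
from h import *
plan([580.5,-25.9,67],down(91.8))
```

```text
tr [0.0324, -0.0002, 0.0002] tw [0.04, 0.02, 0.1] | at [581.8 -58.2  67.2] gap 0.206 F [ 0.9 -0.4 -1.3] t 11.7
```

servo_tool(
  grip=[1,1,1,1,1,1,1,1],
  translation=[
    [0.005,0,0],
    [0.011,0,0],
    [0.017,0,0],
    [0.022,0,0],
    [0.026,0,0],
    [0.029,0,0],
    [0.031,0,0],
    [0.032,0,0],
  ],
  twist=[
    [0,0,0],
    [0,0,0],
    [0,0,0],
    [0,0,0],
    [0,0,0],
    [0,0,0],
    [0,0,0],
    [0,0,0],
  ],
)

```text
time: 12.5
tool_pos: [580.7, -26.1, 67.2]
tool_rot: [0.0, 0.695, 0.719, 0.0]
contact_force: [-0.5, 0.1, -1.2]
finger_gap: 0.204
```

Run:
```python
from h import *
t=snap('top','t9');s=snap('side','s9');w=snap('wrist','w9')
plan([580.5,-25.9,67],down(91.8))
f=lambda c,y0,y1,x0,x1,k:cv2.resize(c['pixels'][y0:y1,x0:x1],None,fx=k,fy=k,interpolation=cv2.INTER_CUBIC)[:,:,::-1]
cv2.imwrite('pics/zt9.png',f(t,130,180,200,290,8));cv2.imwrite('pics/zs9.png',f(s,140,210,215,295,8))
```

```text
tr [0.0005, -0.0002, 0.0002] tw [0.04, 0.02, 0.1] | at [580.8 -26.4  67.2] gap 0.206 F [ 0.2  0.1 -1.7] t 12.65
```

View pics/zt9.png

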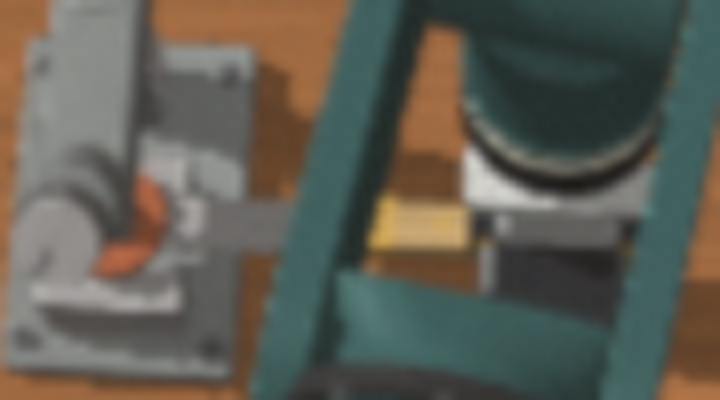

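View pics/zs9.png

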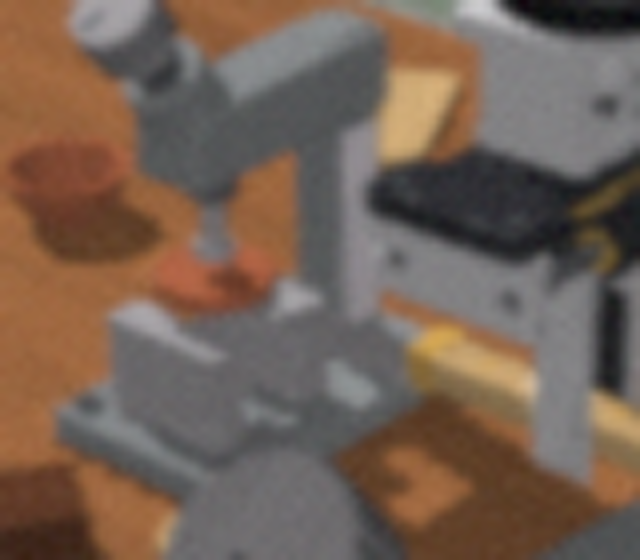

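View pics/w9.png

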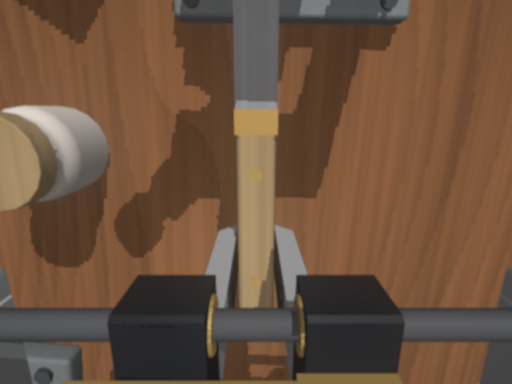

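Run:
```python
from h import *
s=load('s9');t=load('t9')
h=cv2.cvtColor(s['pixels'],cv2.COLOR_RGB2HSV);m=cv2.inRange(h,(0,100,60),(11,255,255));k=np.zeros_like(m);k[168:182,230:252]=m[168:182,230:252]
for y in range(168,182):
    x=np.nonzero(k[y])[0]; print(y,x.min() if len(x) else None,x.max() if len(x) else None,len(x))
# predict disc top outline and foot for gauge centre
for C in [(571,157,0)]:
  for nm,r,z in [('disctop',25,78),('discbot',25,70),('foot82',9,82),('foot86',9,86)]:
    P=np.array([proj(s,(C[0]+r*np.cos(a),C[1]+r*np.sin(a),z)) for a in np.linspace(0,6.283,60)]);print(nm,P.min(0).round(1),P.max(0).round(1),((P.min(0)-[215,140])*8).round(),((P.max(0)-[215,140])*8).round())
g=lambda p,z:onz(t,(p[0]+.5)/8+200-.5,(p[1]+.5)/8+130-.5,z)
print('disc right edge top',g((170,228),78).round(1))
# ledge corner in side predicted
for X in [(537,187,60),(537,127,60),(589,187,60),(589,127,60)]: print(((proj(s,X)-[215,140])*8).round())
```

```text
168 231 239 2
169 None None 0
170 237 246 4
171 236 248 8
172 235 249 11
173 234 251 17
174 233 249 17
175 234 248 15
176 234 247 14
177 234 246 13
178 236 244 9
179 None None 0
180 None None 0
181 None None 0
disctop [233.1 169. ] [248.7 176.5] [145. 232.] [270. 292.]
discbot [233.3 171.2] [248.8 178.7] [146. 250.] [271. 309.]
foot82 [238.1 170.3] [243.7 172.9] [185. 242.] [230. 263.]
foot86 [238.  169.2] [243.7 171.8] [184. 233.] [229. 255.]
disc right edge top [568.2 130.9  78. ]
[ 97. 309.]
[203. 357.]
[188. 262.]
[294. 308.]
```

servo_tool(
  grip=[1,1,1,1,1,1,1,1],
  translation=[
    [0.0005,0,0.001],
    [0.0005,0,0.003],
    [0.0005,0,0.005],
    [0.0005,0,0.007],
    [0.0005,0,0.009],
    [0.0005,0,0.011],
    [0.0005,0,0.013],
    [0.0005,0,0.015],
  ],
  twist=[
    [0,0,0],
    [0,0,0],
    [0,0,0],
    [0,0,0],
    [0,0,0],
    [0,0,0],
    [0,0,0],
    [0,0,0],
  ],
)

```text
time: 13.45
tool_pos: [580.8, -25.8, 52.0]
tool_rot: [0.0, 0.695, 0.719, 0.0]
contact_force: [-0.6, 0.8, -1.5]
finger_gap: 0.205
```

Run:
```python
from h import *
t=snap('top','t10');s=snap('side','s10')
plan([580.5,-25.9,51],down(91.8))
f=lambda c,y0,y1,x0,x1,k:cv2.resize(c['pixels'][y0:y1,x0:x1],None,fx=k,fy=k,interpolation=cv2.INTER_CUBIC)[:,:,::-1]
cv2.imwrite('pics/zs10.png',f(s,140,210,215,295,8))
```

```text
tr [-0.0001, 0.0, 0.0007] tw [-0.0, 0.01, 0.1] | at [580.5 -25.8  51.7] gap 0.204 F [-0.9 -0.7 -0.3] t 13.55
```

View pics/zs10.png

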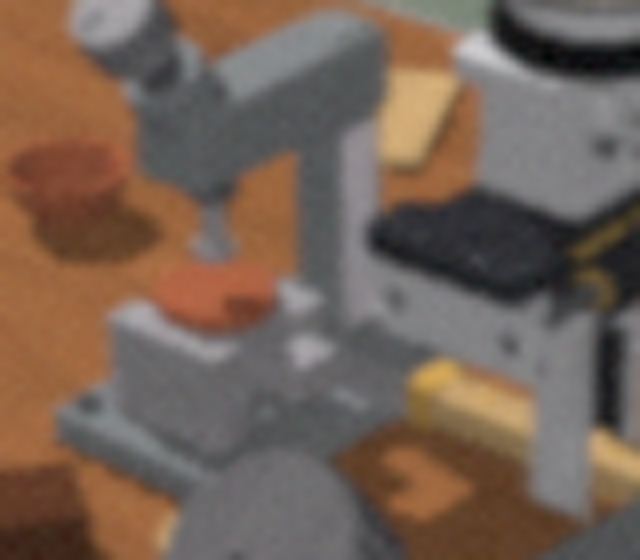

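Run:
```python
from h import *
s=load('s10')
h=cv2.cvtColor(s['pixels'],cv2.COLOR_RGB2HSV);m=cv2.inRange(h,(0,115,80),(11,255,255));k=np.zeros_like(m);k[168:186,231:254]=m[168:186,231:254]
n,l,st,ce=cv2.connectedComponentsWithStats(k);i=1+st[1:,4].argmax();print('disc obs',st[i],ce[i])
m2=np.zeros((384,512),np.uint8)
P=[proj(s,(571+25*np.cos(a),157+25*np.sin(a),z)) for z in(60,68) for a in np.linspace(0,6.283,60)]
H=cv2.convexHull(np.float32(P));x0=H.min((0,1));x1=H.max((0,1));M=cv2.moments(H);print('pred',x0,x1,M['m10']/M['m00'],M['m01']/M['m00'])
# image jacobian
J=np.stack([proj(s,(572,157,64))-proj(s,(571,157,64)),proj(s,(571,158,64))-proj(s,(571,157,64))],1);print(J)
```

```text
disc obs [234 171  16  10 111] [241.41441441 176.09009009]
pred [233.30904 171.73723] [248.90904 181.4349 ] 241.12409848123605 176.5787849562047
[[ 0.21674919 -0.22150087]
 [-0.11467682 -0.09745645]]
```

servo_tool(
  grip=[1,1,1,1,1,1,1,1],
  translation=[
    [-0.002,0,0.0005],
    [-0.006,0,0.0005],
    [-0.012,0,0.0005],
    [-0.02,0,0.0005],
    [-0.03,0,0.0005],
    [-0.041,0,0.0005],
    [-0.053,0,0.0005],
    [-0.065,0,0.0005],
  ],
  twist=[
    [0,0,0],
    [0,0,0],
    [0,0,0],
    [0,0,0],
    [0,0,0],
    [0,0,0],
    [0,0,0],
    [0,0,0],
  ],
)

```text
time: 14.35
tool_pos: [582.7, -92.1, 51.3]
tool_rot: [0.0, 0.695, 0.719, -0.0]
contact_force: [0.4, -0.0, -1.1]
finger_gap: 0.212
```

servo_tool(
  grip=[1,1,1,1,1,1,1,1],
  translation=[
    [-0.012,0,0],
    [-0.024,0,0],
    [-0.036,0,0],
    [-0.046,0,0],
    [-0.054,0,0],
    [-0.06,0,0],
    [-0.063,0,0],
    [-0.064,0,0],
  ],
  twist=[
    [0,0,0],
    [0,0,0],
    [0,0,0],
    [0,0,0],
    [0,0,0],
    [0,0,0],
    [0,0,0],
    [0,0,0],
  ],
)

```text
time: 15.15
tool_pos: [584.8, -156.2, 51.3]
tool_rot: [0.0, 0.695, 0.719, -0.0]
contact_force: [0.1, 0.1, -0.6]
finger_gap: 0.207
```

Run:
```python
from h import *
t=snap('top','t11');s=snap('side','s11')
plan([527.5,-417.7,80],down(87.6))
f=lambda c,y0,y1,x0,x1,k:cv2.resize(c['pixels'][y0:y1,x0:x1],None,fx=k,fy=k,interpolation=cv2.INTER_CUBIC)[:,:,::-1]
cv2.imwrite('pics/zs11.png',f(s,140,210,215,315,7));cv2.imwrite('pics/zt11.png',f(t,130,180,200,290,8))
```

```text
tr [-0.2598, -0.0659, -0.0286] tw [0.0, 0.01, 4.29] | at [ 584.8 -155.8   51.3] gap 0.211 F [ 0.4  1.  -1. ] t 15.25
```

View pics/zs11.png

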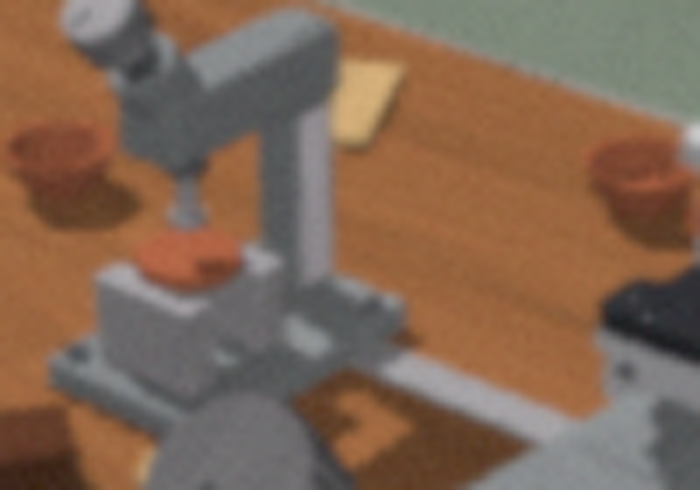

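View pics/zt11.png

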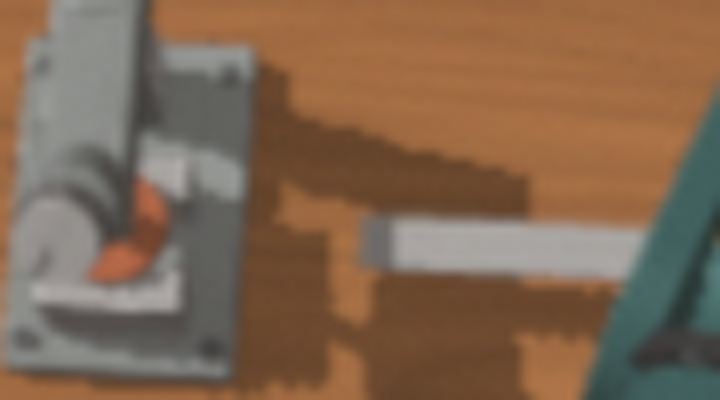

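servo_tool(
  grip=[1,1,1,1,1,1,1,1],
  translation=[
    [-0.008,0,-0.008],
    [-0.026,-0.006,-0.018],
    [-0.054,-0.014,-0.028],
    [-0.089,-0.023,-0.035],
    [-0.124,-0.032,-0.038],
    [-0.158,-0.041,-0.038],
    [-0.19,-0.05,-0.038],
    [-0.218,-0.056,-0.038],
  ],
  twist=[
    [0,0,0],
    [0,0,0.5],
    [0,0,1],
    [0,0,1.5],
    [0,0,2.1],
    [0,0,2.7],
    [0,0,3.2],
    [0,0,3.7],
  ],
)

```text
time: 16.05
tool_pos: [535.4, -377.7, 90.3]
tool_rot: [0.001, 0.719, 0.696, -0.0]
contact_force: [0.3, 0.1, -1.0]
finger_gap: 0.208
```

Run:
```python
from h import *
plan([527.5,-417.7,60],down(87.6))
t=load('t11')
g=lambda p,z:onz(t,(p[0]+.5)/8+200-.5,(p[1]+.5)/8+130-.5,z)
print('disc right',g((172,215),68).round(1),'disc low',g((112,284),66).round(1))
```

```text
tr [-0.0402, -0.0066, 0.0303] tw [0.04, 0.07, 0.54] | at [ 535.4 -377.7   90.3] gap 0.208 F [ 0.3  0.1 -1. ] t 16.05
disc right [576.7 131.9  68. ] disc low [545.8 153.9  66. ]
```

servo_tool(
  grip=[1,1,1,1,1,1,1],
  translation=[
    [-0.018,-0.003,0],
    [-0.031,-0.005,0.002],
    [-0.038,-0.0065,0.008],
    [-0.04,-0.0066,0.016],
    [-0.04,-0.0066,0.024],
    [-0.04,-0.0066,0.03],
    [-0.04,-0.0066,0.03],
  ],
  twist=[
    [0,0,0.2],
    [0,0,0.4],
    [0,0,0.5],
    [0,0,0.5],
    [0,0,0.5],
    [0,0,0.5],
    [0,0,0.5],
  ],
)

```text
time: 16.75
tool_pos: [527.1, -415.8, 58.3]
tool_rot: [-0.001, 0.721, 0.693, -0.0]
contact_force: [0.1, -0.5, -0.5]
finger_gap: 0.21
```

Run:
```python
from h import *
w=snap('wrist','w12')
plan([527.5,-417.7,43.3],down(87.6))
```

```text
tr [-0.0014, 0.0002, 0.0159] tw [-0.04, -0.01, 0.1] | at [ 527.4 -416.3   59.2] gap 0.206 F [ 0.3 -0.7 -1.8] t 16.8
```

View pics/w12.png

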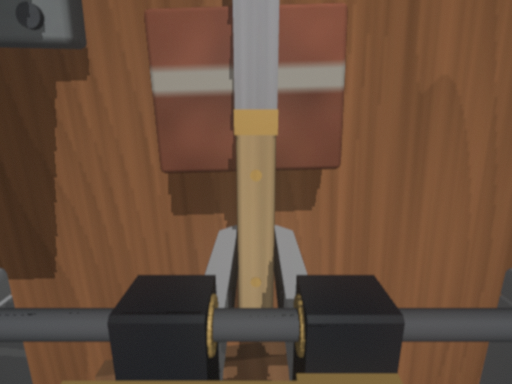

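servo_tool(
  grip=[1,1,1,1,1,1],
  translation=[
    [-0.001,0,0.004],
    [-0.0014,0,0.008],
    [-0.0014,0,0.012],
    [-0.0014,0,0.014],
    [-0.0014,0,0.0155],
    [-0.0014,0,0.0158],
  ],
  twist=[
    [0,0,0.1],
    [0,0,0.1],
    [0,0,0.1],
    [0,0,0.1],
    [0,0,0.1],
    [0,0,0.1],
  ],
)

```text
time: 17.4
tool_pos: [527.3, -417.7, 43.2]
tool_rot: [-0.0, 0.722, 0.692, -0.0]
contact_force: [-0.9, 1.3, -1.1]
finger_gap: 0.21
```

Run:
```python
from h import *
s=snap('side','s13')
plan([527.5,-417.7,43.0],down(87.6))
a=cv2.resize(s['pixels'][200:300,310:440],None,fx=5,fy=5,interpolation=cv2.INTER_CUBIC)
cv2.imwrite('pics/z13.png',a[:,:,::-1])
```

```text
tr [-0.0, 0.0002, 0.0004] tw [-0.04, -0.02, -0.0] | at [ 527.3 -417.7   43.4] gap 0.208 F [ 0.4 -0.1 -2.1] t 17.45
```

View pics/z13.png

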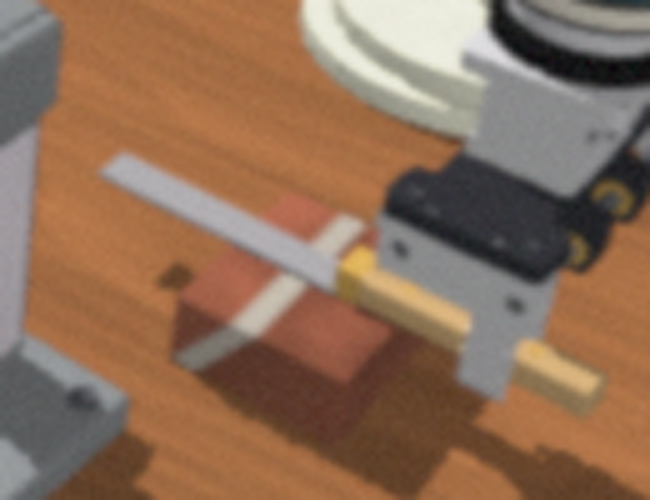

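servo_tool(
  grip=[1,1,0.5,0.4,0.3,0,0,0],
  translation=[
    [0,0,0.0004],
    [0,0,0.0006],
    [0,0,0.0006],
    [0,0,0.0006],
    [0,0,0.0006],
    [0,0,0.0006],
    [0,0,-0.01],
    [0,0,-0.04],
  ],
  twist=[
    [0,0,0],
    [0,0,0],
    [0,0,0],
    [0,0,0],
    [0,0,0],
    [0,0,0],
    [0,0,0],
    [0,0,0],
  ],
  squeeze=10,
)

```text
time: 18.25
tool_pos: [525.5, -416.0, 80.2]
tool_rot: [-0.004, 0.722, 0.692, -0.0]
contact_force: [0.3, 0.4, -0.2]
finger_gap: 0.5
```

Run:
```python
from h import *
s=snap('side','s14');w=snap('wrist','w14')
plan([527.5,-400,350],down(87.6))
a=cv2.resize(s['pixels'][200:300,310:440],None,fx=5,fy=5,interpolation=cv2.INTER_CUBIC)
cv2.imwrite('pics/z14.png',a[:,:,::-1])
```

```text
tr [0.0181, -0.0013, -0.2609] tw [0.39, 0.35, -0.0] | at [ 529.7 -419.8   89.3] gap 0.494 F [-0.1 -0.3  1.2] t 18.35
```

View pics/z14.png

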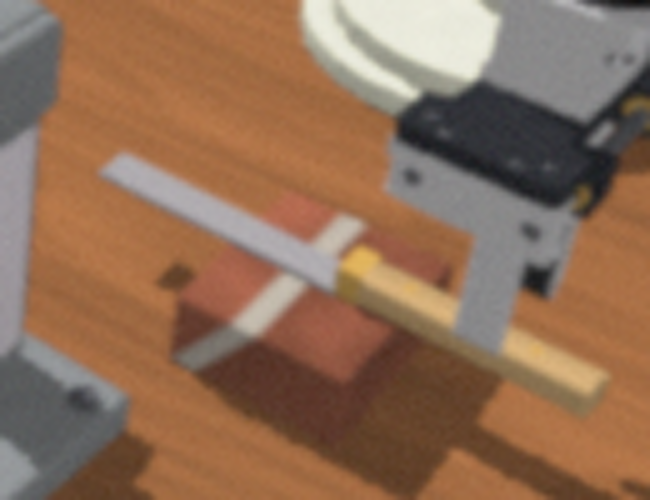

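View pics/w14.png

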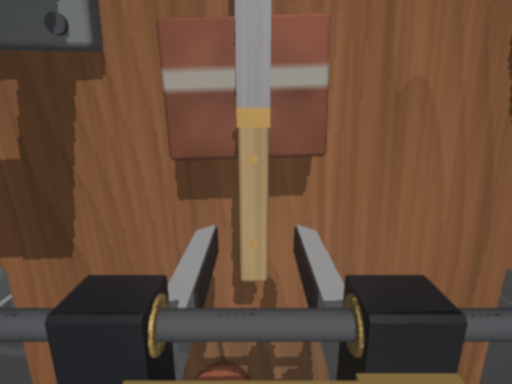

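```bash
cat >> h.py <<'E'
G=np.array([571,157,0.]);YAW=2.0
AX=Ro.from_euler('z',YAW,degrees=True).apply([-np.sin(np.radians(35)),0,np.cos(np.radians(35))])
def knobR(psi):
    z=-AX; x0=Ro.from_euler('z',YAW,degrees=True).apply([0,1,0]); y0=np.cross(z,x0); a=np.radians(psi)
    x=np.cos(a)*x0+np.sin(a)*y0; return Ro.from_matrix(np.stack([x,np.cross(z,x),z],1))
KG=np.array([530,156,197.])
E
python3 - <<'E'
from h import *
t=load('t0' if 0 else 'top0');s=load('side0')
print(onz(t,180+(165.5)/6-.5,110+292.5/6-.5,206.8),onz(s,210+112.5/6-.5,125+100.5/6-.5,206.8))
plan([535,-330,360],down(150));plan([500,0,380],down(210));plan(KG+82*AX,knobR(-126))
E
```

```text
[526.93495062 154.51774621 206.8       ] [518.0491199  149.68132994 206.8       ]
tr [0.0883, 0.0034, -0.2713] tw [0.16, 0.53, -62.4] | at [ 529.7 -419.8   89.3] gap 0.494 F [-0.1 -0.3  1.2] t 18.35
tr [0.4164, -0.0453, -0.2936] tw [-0.15, 0.62, -122.4] | at [ 529.7 -419.8   89.3] gap 0.494 F [-0.1 -0.3  1.2] t 18.35
tr [0.5707, -0.0695, -0.1789] tw [-21.44, -37.42, -125.47] | at [ 529.7 -419.8   89.3] gap 0.494 F [-0.1 -0.3  1.2] t 18.35
```

servo_tool(
  grip=[-0.3,-0.3,-0.3,-0.3,-0.3,-0.3,-0.3,-0.3],
  translation=[
    [0,0,-0.04],
    [0,0,-0.085],
    [0,0,-0.13],
    [0.005,0,-0.175],
    [0.02,0,-0.22],
    [0.04,0.002,-0.25],
    [0.065,0.003,-0.27],
    [0.1,0.003,-0.28],
  ],
  twist=[
    [0,0,0],
    [0,0,-6],
    [0,0,-14],
    [0,0,-22],
    [0,0,-30],
    [0,0,-38],
    [0,0,-46],
    [0,0,-54],
  ],
)

```text
time: 19.15
tool_pos: [535.4, -318.7, 370.9]
tool_rot: [0.006, 0.327, 0.945, -0.003]
contact_force: [0.6, -0.2, -0.1]
finger_gap: 0.645
```

Run:
```python
from h import *
plan([500,0,380],down(210))
```

```text
tr [0.2246, 0.2286, -0.0124] tw [-0.51, 0.64, -68.18] | at [ 535.4 -318.7  370.9] gap 0.645 F [ 0.6 -0.2 -0.1] t 19.15
```

servo_tool(
  grip=[-0.3,-0.3,-0.3,-0.3,-0.3,-0.3,-0.3,-0.3],
  translation=[
    [0.028,0.028,-0.01],
    [0.058,0.058,-0.012],
    [0.088,0.088,-0.012],
    [0.118,0.12,-0.012],
    [0.148,0.15,-0.012],
    [0.178,0.18,-0.012],
    [0.204,0.208,-0.012],
    [0.22,0.225,-0.012],
  ],
  twist=[
    [-0.5,0.6,-8],
    [-0.5,0.6,-16],
    [-0.5,0.6,-24],
    [-0.5,0.6,-32],
    [-0.5,0.6,-40],
    [-0.5,0.6,-48],
    [-0.5,0.6,-56],
    [-0.5,0.6,-64],
  ],
)

```text
time: 19.95
tool_pos: [500.8, -3.2, 379.9]
tool_rot: [0.001, -0.227, 0.974, 0.0]
contact_force: [-0.6, 0.2, 0.6]
finger_gap: 0.652
```

Run:
```python
from h import *
plan(KG+120*AX,knobR(-126));print(robot.get_state()['qpos'].round(2))
```

```text
tr [-0.0338, 0.1582, 0.0847] tw [17.58, -30.21, -11.35] | at [500.8  -3.2 379.9] gap 0.652 F [-0.6  0.2  0.6] t 19.95
[-0.12  0.    1.14  0.    2.   -2.15]
```

servo_tool(
  grip=[-0.3,-0.3,-0.3,-0.3,-0.3,-0.3,-0.3,-0.3],
  translation=[
    [-0.004,0.02,0.005],
    [-0.01,0.05,0.015],
    [-0.018,0.085,0.03],
    [-0.025,0.118,0.05],
    [-0.031,0.143,0.068],
    [-0.034,0.156,0.08],
    [-0.034,0.158,0.085],
    [-0.034,0.158,0.085],
  ],
  twist=[
    [2.2,-3.8,-1.4],
    [5.1,-8.8,-3.3],
    [8.4,-14.4,-5.4],
    [11.7,-20.1,-7.6],
    [14.6,-25.1,-9.5],
    [16.8,-28.9,-10.9],
    [17.6,-30.2,-11.35],
    [17.6,-30.2,-11.35],
  ],
)

```text
time: 20.75
tool_pos: [459.6, 154.1, 292.7]
tool_rot: [0.286, -0.312, 0.902, -0.088]
contact_force: [-0.5, -0.4, 0.1]
finger_gap: 0.649
```

Run:
```python
from h import *
w=snap('wrist','w15');snap('top','t15')
plan(KG+120*AX,knobR(-126));print(robot.get_state()['qpos'].round(2))
```

```text
tr [0.0003, 0.0002, -0.0] tw [-0.03, 0.02, -0.0] | at [461.5 153.6 295.5] gap 0.651 F [ 0.8 -0.9  0. ] t 20.85
[ 0.32 -0.49  1.81 -0.17  1.23 -1.91]
```

View pics/w15.png

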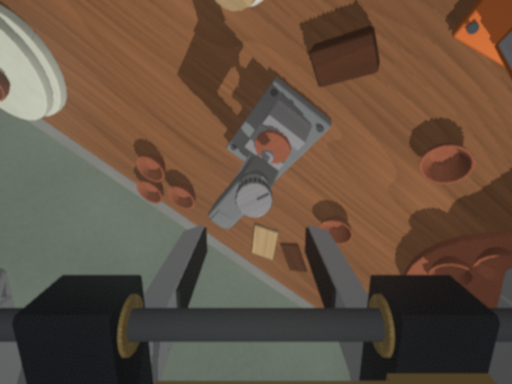

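Run:
```python
from h import *
w=load('w15')
a=cv2.resize(w['pixels'][165:235,205:295],None,fx=8,fy=8,interpolation=cv2.INTER_CUBIC)
cv2.imwrite('pics/z15.png',a[:,:,::-1])
```

```text
(no output)
```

View pics/z15.png

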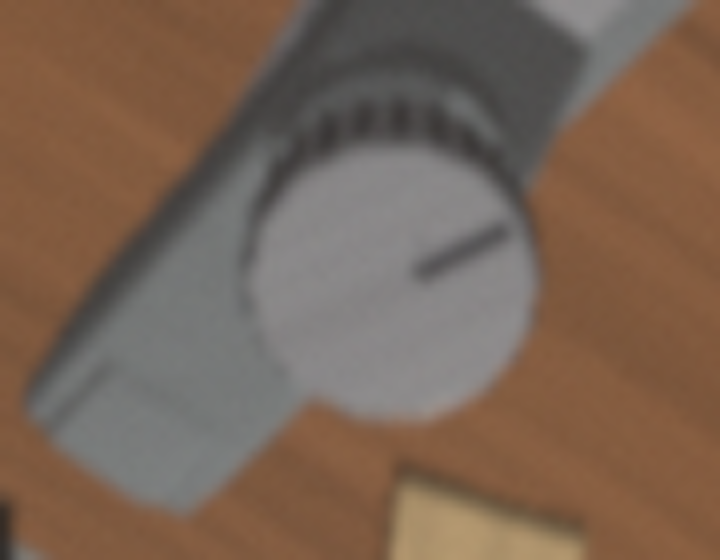

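Run:
```python
from h import *
w=load('w15');w1=load('w1');t=load('top0')
obs=[(w,205+393.5/8-.5,165+283.5/8-.5),(w1,265+135.5/5-.5,50+203.5/5-.5),(t,180+165.5/6-.5,110+292.5/6-.5)]
for c,u,v in obs: print(onz(c,u,v,206.8).round(1))
A=0;b=0
for c,u,v in obs:
    o,d=ray(c,u,v);d/=np.linalg.norm(d);M=np.eye(3)-np.outer(d,d);A=A+M;b=b+M@o
X=np.linalg.solve(A,b);print('ls face',X.round(1),'grip',(X-12*AX).round(1))
```

```text
[522.  156.  206.8]
[523.1 155.7 206.8]
[526.9 154.5 206.8]
ls face [525.2 155.8 204.7] grip [532.  156.  194.8]
```

Run:
```python
from h import *
plan(KG+30*AX,knobR(-140));plan(KG-6*AX,knobR(-140))
```

```text
tr [0.0003, 0.0003, 0.09] tw [-0.03, 0.02, -14.0] | at [461.5 153.6 295.5] gap 0.651 F [ 0.8 -0.9  0. ] t 20.85
tr [0.0003, 0.0003, 0.126] tw [-0.03, 0.02, -14.0] | at [461.5 153.6 295.5] gap 0.651 F [ 0.8 -0.9  0. ] t 20.85
```

servo_tool(
  grip=[-0.3,-0.3,-0.3,-0.3,-0.3,-0.3],
  translation=[
    [0,0,0.02],
    [0,0,0.045],
    [0,0,0.07],
    [0,0,0.085],
    [0,0,0.09],
    [0,0,0.09],
  ],
  twist=[
    [0,0,-4],
    [0,0,-8],
    [0,0,-12],
    [0,0,-14],
    [0,0,-14],
    [0,0,-14],
  ],
)

```text
time: 21.45
tool_pos: [513.9, 154.8, 221.8]
tool_rot: [0.274, -0.417, 0.858, -0.123]
contact_force: [0.1, 0.2, -0.3]
finger_gap: 0.65
```

Run:
```python
from h import *
w=snap('wrist','w16')
plan(KG-6*AX,knobR(-140));print(robot.get_state()['qpos'].round(2))
```

```text
tr [0.0007, 0.0015, 0.0363] tw [-0.08, 0.02, -0.1] | at [513.9 155.  222.7] gap 0.652 F [-0.1  0.6  0.4] t 21.5
[ 0.27 -0.36  1.87 -0.16  1.03 -2.16]
```

View pics/w16.png

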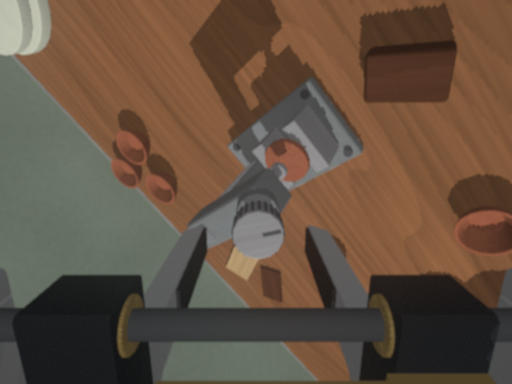

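Run:
```python
from h import *
w=load('w16')
X=onz(w,258,231,206.8);print(X,Ro.inv(knobR(-140)).apply(X-(KG+12*AX)))
```

```text
[519.40126714 153.01289788 206.8       ] [ 4.02252236  0.72502779 -2.16296459]
```

Run:
```python
from h import *
w=snap('wrist','w17')
plan(KG-6*AX,knobR(-140))
a=cv2.resize(w['pixels'][185:270,215:305],None,fx=8,fy=8,interpolation=cv2.INTER_CUBIC)
cv2.imwrite('pics/z17.png',a[:,:,::-1])
```

```text
tr [0.0011, 0.0016, 0.0368] tw [-0.11, 0.08, -0.08] | at [513.9 155.2 223.3] gap 0.646 F [0.5 0.1 0.3] t 21.55
```

View pics/z17.png

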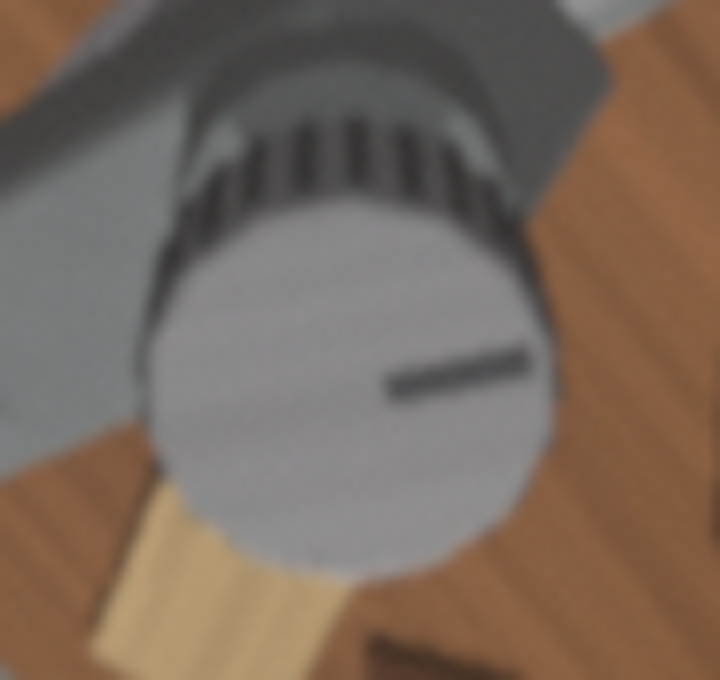

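Run:
```python
from h import *
for n,u,v in [('w17',258.3,233.1),('w15',205+393.5/8-.5,165+283.5/8-.5)]:
    w=load(n)
    o,d=ray(w,u,v);F=KG+12*AX
    X=o+d*((F-o)@AX)/(d@AX);print(n,X.round(1),Ro.inv(knobR(-140)).apply(X-F).round(2), 'depth',(w['R']@X+w['t'])[2].round(1))
    # camera pose in tool
s,p,r=cur();w=load('w17');c=-w['R'].T@w['t'];print(r.inv().apply(c-p).round(1))
w=load('w15');print(Ro.inv(knobR(-126)).apply(-w['R'].T@w['t']-np.array([461.4,153.6,295.5])).round(1))
w=load('w1');print(down(88).inv().apply(-w['R'].T@w['t']-np.array([480,60.6,399.3])).round(1))
```

```text
w17 [522.3 155.5 206.3] [0.8  0.63 0.  ] depth 199.9
w15 [522.4 156.1 206.4] [ 0.21  0.88 -0.  ] depth 286.1
[  77.4    0.3 -167.8]
[  79.     1.9 -167.1]
[  75.3    1.3 -167.3]
```

servo_tool(
  grip=[-0.3,-0.3,-0.3,-0.3,-0.3,-0.3],
  translation=[
    [0.0015,0.002,0.008],
    [0.0015,0.002,0.017],
    [0.0015,0.002,0.026],
    [0.0015,0.002,0.033],
    [0.0015,0.002,0.037],
    [0.0015,0.002,0.037],
  ],
  twist=[
    [-0.1,0,0],
    [-0.1,0,0],
    [-0.1,0,0],
    [-0.1,0,0],
    [-0.1,0,0],
    [-0.1,0,0],
  ],
)

```text
time: 22.15
tool_pos: [533.0, 155.9, 190.4]
tool_rot: [0.275, -0.418, 0.858, -0.122]
contact_force: [0.5, -0.0, 0.1]
finger_gap: 0.65
```

Run:
```python
from h import *
w=snap('wrist','w18')
plan(KG-6*AX,knobR(-140))
```

```text
tr [-0.0007, -0.0006, -0.0006] tw [0.02, 0.04, -0.07] | at [533.1 156.  191.1] gap 0.651 F [ 0.3 -0.9  0.6] t 22.2
```

View pics/w18.png

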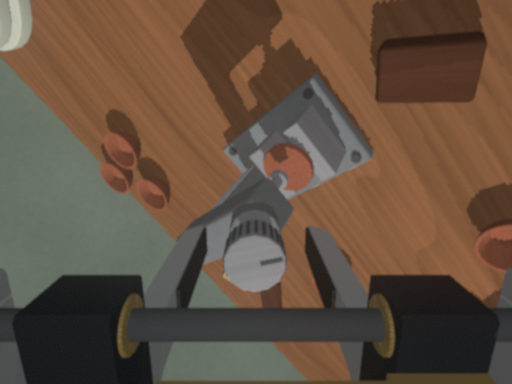

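servo_tool(
  grip=[0.1,0.2,0.3,1,1,1,1,1],
  translation=[
    [0,0,0],
    [0,0,0],
    [0,0,0],
    [0,0,0],
    [0,0,0],
    [0,0,0],
    [0,0,0],
    [0,0,0],
  ],
  twist=[
    [0,0,0],
    [0,0,0],
    [0,0,0],
    [0,0,0],
    [0,0,0],
    [0,0,0],
    [0,0,0],
    [0,0,0],
  ],
  squeeze=5,
)

```text
time: 23.0
tool_pos: [533.3, 155.9, 191.5]
tool_rot: [0.275, -0.418, 0.857, -0.122]
contact_force: [-1.0, -1.4, 2.0]
finger_gap: 0.359
```

Run:
```python
from h import *
w=snap('wrist','w19')
plan(KG-6*AX,knobR(-140));s,p,r=cur();print('F tool',r.inv().apply(s['contact_force']).round(2),s['ft_torque'])
```

```text
tr [-0.0005, -0.0002, -0.0004] tw [-0.02, 0.06, -0.08] | at [533.3 155.9 191.5] gap 0.357 F [-0.7 -0.5  2.1] t 23.05
F tool [-0.08 -0.78 -2.16] [-0.02751095  0.2037638  -0.09169939]
```

View pics/w19.png

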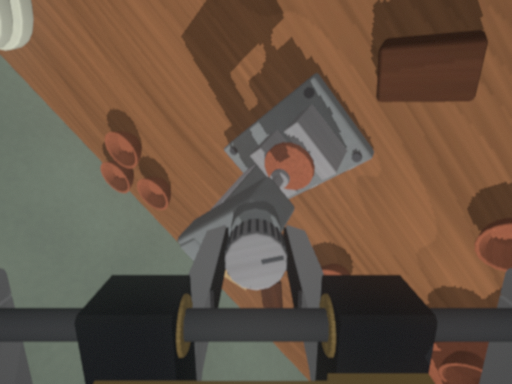

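servo_tool(
  grip=[1,1,1,1,1,1,1,1],
  translation=[
    [0,0,0],
    [0,0,0],
    [0,0,0],
    [0,0,0],
    [0,0,0],
    [0,0,0],
    [0,0,0],
    [0,0,0],
  ],
  twist=[
    [0,0,0],
    [0,0,2],
    [0,0,7],
    [0,0,13],
    [0,0,19],
    [0,0,25],
    [0,0,31],
    [0,0,37],
  ],
  squeeze=25,
)

```text
time: 23.85
tool_pos: [533.0, 156.3, 191.3]
tool_rot: [0.3, -0.122, 0.946, -0.027]
contact_force: [-1.7, 0.2, 1.7]
finger_gap: 0.355
```

```bash
cat >> h.py <<'E'
def st(psi):
    plan(KG-6*AX,knobR(psi));s,p,r=cur();print('Ftool',r.inv().apply(s['contact_force']).round(2),'Ttool',r.inv().apply(s['ft_torque']).round(3),'q',s['qpos'].round(2), 'off', r.inv().apply(p-(KG-6*AX)).round(1))
E
python3 - <<'E'
from h import *
w=snap('wrist','w20');st(-103)
E
```

```text
tr [-0.0007, -0.0004, -0.0004] tw [0.08, 0.04, -0.48] | at [533.  156.3 191.4] gap 0.358 F [-1.8  0.   1.1] t 23.9
Ftool [ 0.78  0.29 -1.91] Ttool [-0.124  0.253  0.086] q [ 0.26 -0.3   1.89 -0.16  0.95 -1.51] off [0.7 0.4 0.4]
```

View pics/w20.png

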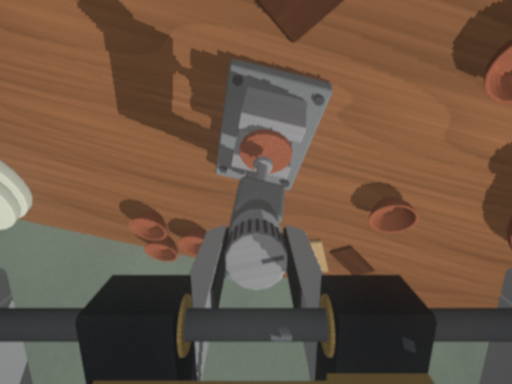

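servo_tool(
  grip=[1,1,1,1,1,1,1,1],
  translation=[
    [0,0,0],
    [0,0,0],
    [0,0,0],
    [0,0,0],
    [0,0,0],
    [0,0,0],
    [0,0,0],
    [0,0,0],
  ],
  twist=[
    [0,0,7],
    [0,0,14],
    [0,0,21],
    [0,0,28],
    [0,0,35],
    [0,0,42],
    [0,0,49],
    [0,0,56],
  ],
)

```text
time: 24.7
tool_pos: [533.2, 157.1, 191.5]
tool_rot: [0.277, 0.339, 0.891, 0.118]
contact_force: [0.2, 3.3, 0.9]
finger_gap: 0.358
```

Run:
```python
from h import *
st(-47)
```

```text
tr [-0.001, -0.0003, -0.0004] tw [0.17, -0.07, -0.67] | at [533.2 157.1 191.5] gap 0.358 F [0.2 3.3 0.9] t 24.7
Ftool [ 1.68  2.93 -0.54] Ttool [-0.14   0.282 -0.094] q [ 0.26 -0.3   1.89 -0.16  0.95 -0.53] off [1.  0.3 0.4]
```

servo_tool(
  grip=[1,1,1,1,1,1],
  translation=[
    [0,0,0],
    [0,0,0],
    [0,0,0],
    [0,0,0],
    [0,0,0],
    [0,0,0],
  ],
  twist=[
    [0,0,6],
    [0,0,12],
    [0,0,18],
    [0,0,24],
    [0,0,30],
    [0,0,36],
  ],
)

```text
time: 25.3
tool_pos: [533.6, 157.3, 191.8]
tool_rot: [0.227, 0.598, 0.742, 0.199]
contact_force: [1.4, 0.3, 0.3]
finger_gap: 0.358
```

Run:
```python
from h import *
s=snap('side','s21');w=snap('wrist','w21');st(-11)
a=cv2.resize(s['pixels'][140:210,215:295],None,fx=8,fy=8,interpolation=cv2.INTER_CUBIC)
cv2.imwrite('pics/zs21.png',a[:,:,::-1])
```

```text
tr [-0.0012, -0.0002, -0.0003] tw [0.16, -0.18, -0.58] | at [533.6 157.4 191.8] gap 0.355 F [2.2 0.6 0.6] t 25.4
Ftool [0.08 2.21 0.8 ] Ttool [-0.056 -0.043  0.058] q [ 0.26 -0.3   1.89 -0.16  0.95  0.1 ] off [1.2 0.2 0.3]
```

View pics/zs21.png

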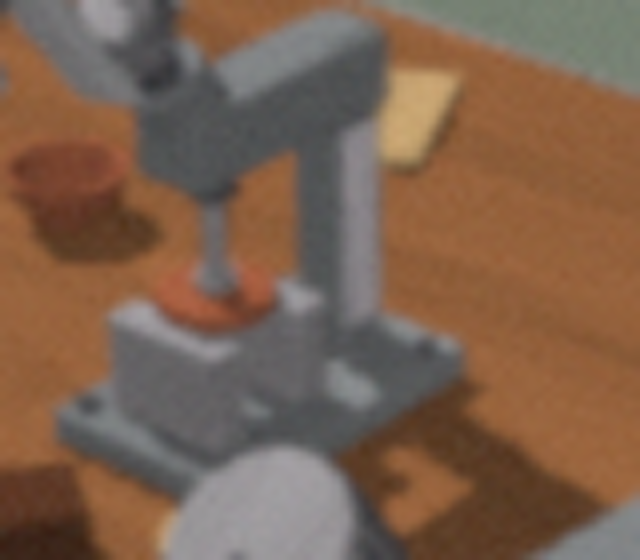

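View pics/w21.png

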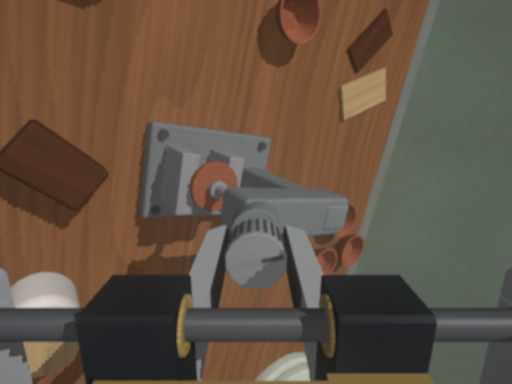

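servo_tool(
  grip=[1,1,1,1,1,1,1,1],
  translation=[
    [0,0,0],
    [0,0,0],
    [0,0,0],
    [0,0,0],
    [0,0,0],
    [0,0,0],
    [0,0,0],
    [0,0,0],
  ],
  twist=[
    [0,0,6],
    [0,0,12],
    [0,0,18],
    [0,0,24],
    [0,0,30],
    [0,0,36],
    [0,0,42],
    [0,0,48],
  ],
)

```text
time: 26.2
tool_pos: [534.1, 157.1, 192.2]
tool_rot: [0.128, 0.847, 0.436, 0.274]
contact_force: [2.5, 0.2, -0.1]
finger_gap: 0.358
```

Run:
```python
from h import *
s=snap('side','s22');w=snap('wrist','w22');st(37)
a=cv2.resize(s['pixels'][140:210,215:295],None,fx=8,fy=8,interpolation=cv2.INTER_CUBIC)
cv2.imwrite('pics/zs22.png',a[:,:,::-1])
```

```text
tr [-0.0012, 0.0001, -0.0003] tw [0.06, -0.27, -0.39] | at [534.1 157.2 192.2] gap 0.356 F [2.6 0.6 0.7] t 26.3
Ftool [1.99 1.75 0.94] Ttool [-0.359 -0.153 -0.066] q [ 0.26 -0.3   1.89 -0.16  0.95  0.93] off [ 1.2 -0.1  0.3]
```

View pics/zs22.png

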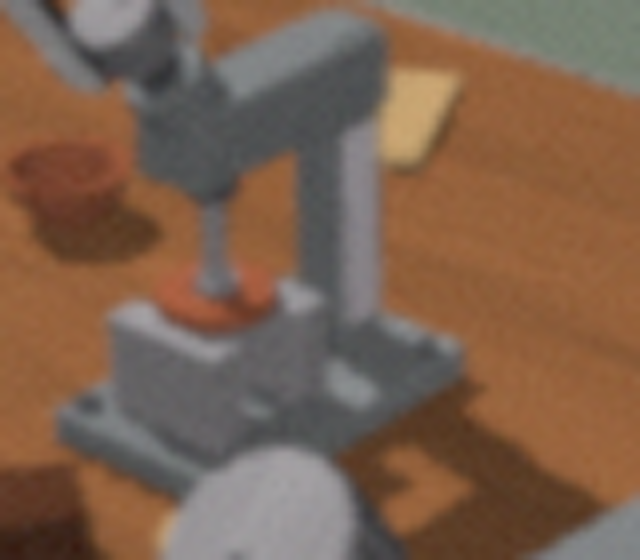

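View pics/w22.png

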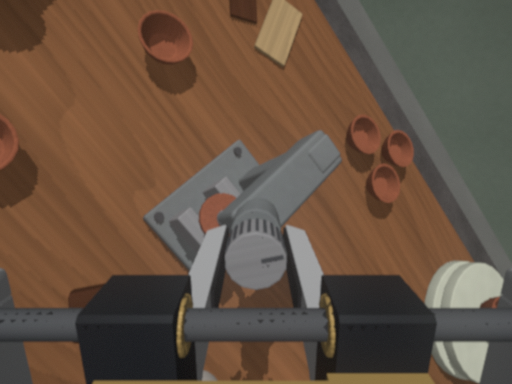

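servo_tool(
  grip=[1,1,1,1,1,1,1,1],
  translation=[
    [0,0,0],
    [0,0,0],
    [0,0,0],
    [0,0,0],
    [0,0,0],
    [0,0,0],
    [0,0,0],
    [0,0,0],
  ],
  twist=[
    [0,0,7],
    [0,0,14],
    [0,0,21],
    [0,0,28],
    [0,0,35],
    [0,0,42],
    [0,0,49],
    [0,0,56],
  ],
)

```text
time: 27.1
tool_pos: [534.4, 156.4, 192.4]
tool_rot: [-0.015, 0.953, -0.011, 0.302]
contact_force: [2.0, -2.2, 2.0]
finger_gap: 0.356
```

Run:
```python
from h import *
s=snap('side','s23');w=snap('wrist','w23');st(93)
a=cv2.resize(s['pixels'][140:210,215:295],None,fx=8,fy=8,interpolation=cv2.INTER_CUBIC)
cv2.imwrite('pics/zs23.png',a[:,:,::-1])
```

```text
tr [-0.0009, 0.0003, -0.0003] tw [-0.1, -0.22, -0.14] | at [534.3 156.4 192.3] gap 0.354 F [ 1.8 -3.3  1.9] t 27.2
Ftool [ 2.71  3.2  -0.61] Ttool [-0.789 -0.081  0.029] q [ 0.26 -0.3   1.89 -0.16  0.95  1.9 ] off [ 0.9 -0.3  0.3]
```

View pics/zs23.png

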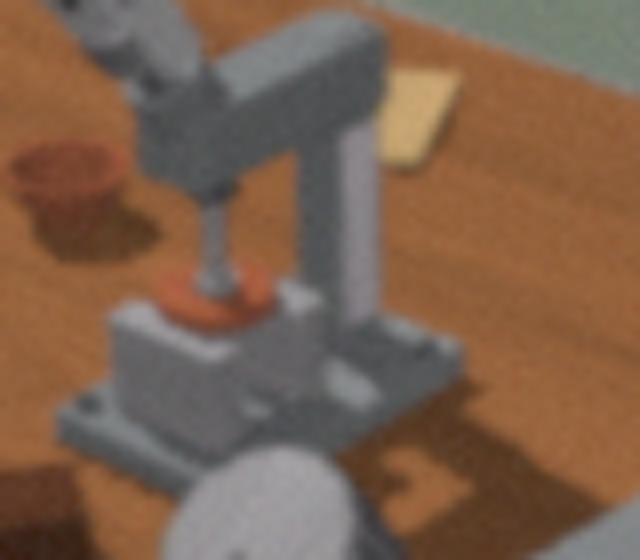

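View pics/w23.png

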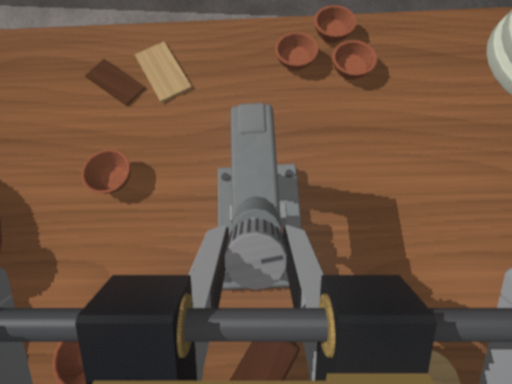

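servo_tool(
  grip=[0.1,-0.2,-0.4,-0.5,-0.5,-0.5,-0.5,-0.5],
  translation=[
    [0,0,0],
    [0,0,0],
    [0,0,0],
    [0,0,0],
    [0,0,-0.02],
    [0,0,-0.05],
    [0,0,-0.09],
    [0,0,-0.13],
  ],
  twist=[
    [0,0,0],
    [0,0,0],
    [0,0,0],
    [0,0,0],
    [0,0,0],
    [0,0,0],
    [0,0,0],
    [0,0,0],
  ],
)

```text
time: 28.0
tool_pos: [458.2, 153.5, 298.8]
tool_rot: [-0.014, 0.953, -0.009, 0.301]
contact_force: [0.8, -0.2, 1.1]
finger_gap: 0.751
```

Run:
```python
from h import *
for i in range(4): robot.read_camera('top')
t=snap('top','t24');s=snap('side','s24');w=snap('wrist','w24');st(93)
a=cv2.resize(s['pixels'][120:300,210:440],None,fx=3.4,fy=3.3,interpolation=cv2.INTER_CUBIC)
cv2.imwrite('pics/zs24.png',a[:,:,::-1])
```

```text
tr [0.0014, -0.0001, 0.1277] tw [-0.04, 0.01, -0.1] | at [459.1 153.4 295.9] gap 0.747 F [-0.2 -0.  -0.6] t 28.35
Ftool [-0.51  0.05  0.42] Ttool [-0.001 -0.419 -0.007] q [ 0.32 -0.49  1.81 -0.17  1.23  1.91] off [-1.400e+00  1.000e-01 -1.277e+02]
```

View pics/zs24.png

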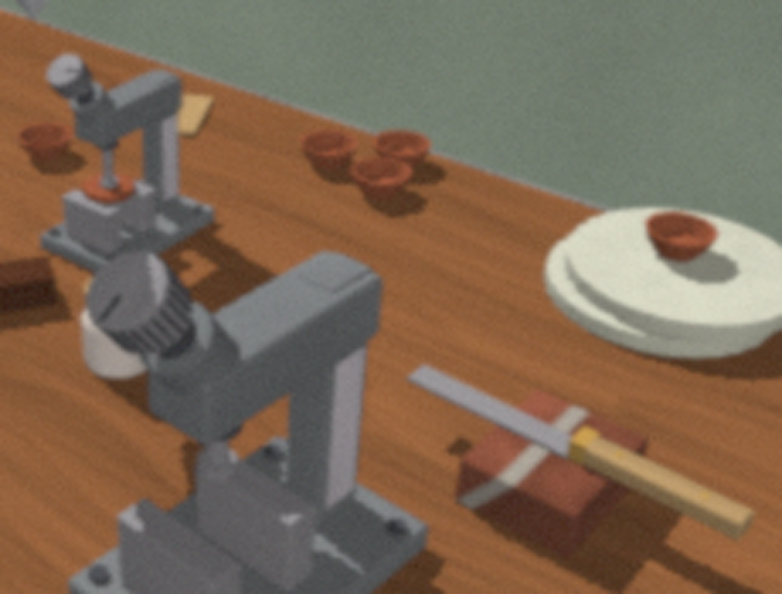

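View pics/w24.png

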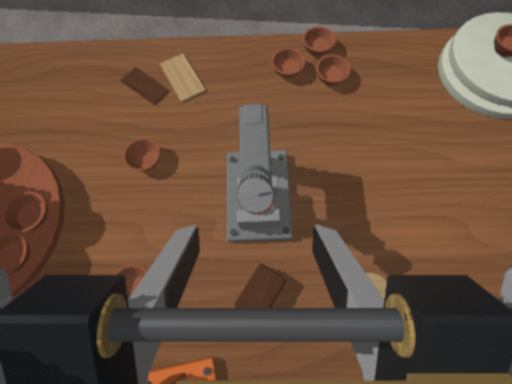

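View pics/t24.png

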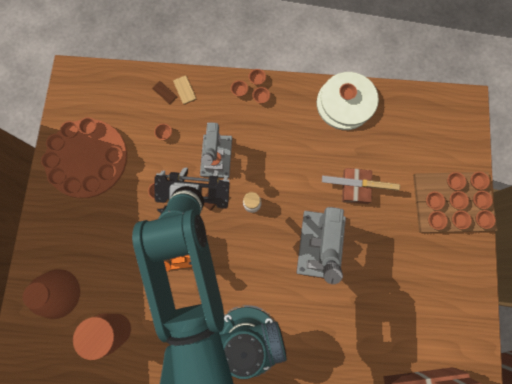

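```bash
python3 -c "
from h import *
print(robot.hand_in())"
```

```text
the job is handed in; nothing more can be done
None
```

The disc is clamped on the small grey gauge's anvil and the knife is back level on its brick. I handed the job in at about 28 s of the 72 s allowed.

- **Disc:** I carried it level on the knife, gripping only the handle, and lowered the blade into the slot. I then drew the blade out straight. After the blade was out, two disc edges in the top view sat within about 0.5 mm of where a centred disc would put them. The side view agreed to about 3 mm.
- **Knife:** I laid it back at its starting spot. The side view after release shows it lying flat across the brick.
- **Knob:** I turned it about 233° (4.07 rad) clockwise in one grip. By the given 2.2–3.0 rad to contact, it slipped at least about 1.07 rad, more than the eighth of a turn (0.79 rad). The plunger did not move between the last two side pictures while the knob kept turning. The knob mark also stayed fixed relative to the fingers, so the grip held.
- **Final state:** The last pictures show the disc still clamped, the bystanders apparently where they were, and the gripper clear of everything.

**What disagreed:** The wrist torque reading was too noisy to confirm the 0.11 N m slip, so the evidence for slipping is the turn angle and the still plunger. Before setting down, the side camera read the disc and ledges a few mm lower in y than the top camera. It did so for both, so their relative position agreed.

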